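Pack and lock a multi-gel caster

TASK

The gel caster stands empty and locked: pull its lock pin, put it in the parking hole and turn the red cam fully open. Load every gel cassette from the green rack upright, pushed together against the fixed end wall, then try the filler blocks in the gap that is left before the black clamp pad until you find the one that fills it, and leave that one in. Turn the cam back so that it clamps the stack and put the pin fully home through the cam's ear and the lug; fillers not needed stay in or go back to their tray, and no cassette or bottle may be tipped over.

Things in the scene. Friction and masses are not known exactly. Their poses are not given: they have to be found in the camera images.
- caster: gel caster fixed on the bench, white base plate 128 x 258 x 10 mm; origin under the plate on its long middle line, z up. Along its own y from -y to +y: dark parking block for the lock pin; white end wall 62 mm high; chamber for the upright stack; black clamp pad; dark clamp housing 50 mm high with the red cam on top (axis y = +42 mm); lug with the pin hole
- chamber (a point): on the chamber's floor (10 mm above the bench), middle of the foot of the fixed end wall's inner face; axes as the caster's. The open-topped chamber runs 102 mm from here along +y to the face of the pad (cam at 0) and is 87 mm wide in x, between clear side walls 58 mm above the bench with flared tops
- park_hole (a point): mouth of the 12 mm parking hole, 52 mm above the bench, 27 mm outside the end wall's inner face; a parked pin hangs in it by its head, its tip 12 mm above the bench
- clamp_pad: black sprung pad (gives way only above 10 N), 82 mm wide, 42 mm high, at the chamber's +y end; origin on its face. With the ear's hole over the lug's the cam has driven it 5.5 mm towards -y (3.9 mm per rad): it then presses a stack that had up to 5 mm of play with the cam open, and does not reach one with more
- cam (a joint): angle of the red cam in rad, about 1.4 (locked) at the start, 0 = fully open, turning counter-clockwise seen from above as it grows; it stays where left; at 1.40 the hole in its ear is over the lug's hole; end stop at 1.75. It turns stiffly (about 0.15 N m)
- cam_grip (a point): middle of the cam's bar grip, on the cam's axis, 80 mm above the bench. The bar is 48 mm long, 12 mm thick, its top 90 mm and its foot 65 mm above the bench; its length points from the axis to the ear's hole
- ear_hole (a point): centre of the 14 mm hole in the cam's ear, on its top face (60 mm above the bench), 44 mm from the cam's axis; the ear is 8 mm thick
- lug_hole (a point): mouth of the 12 mm hole through the fixed lug, 50 mm above the bench, 40 mm deep, 2 mm below the ear
- lock_pin: lock pin, upright and fully home through ear and lug at the start: steel shank 10 mm across and 40 mm long with a tapered tip, under a yellow round head 20 mm across and 28 mm high. Origin at the tip, z up towards the head. Fully home its head rests on the ear, with the tip 20 mm above the bench
- rack: green cassette rack fixed on the bench, 112 x 212 mm, floor 8 mm above the bench, with five slots 38 mm apart along its y between ribs 29 mm above the bench; it stands left or right of the caster
- tray: light grey open tray fixed on the bench for the filler blocks, 212 x 270 x 42 mm outside, walls 5 mm, floor 5 mm above the bench; origin under its centre; on the other side of the caster from the rack
- cassette_a: gel cassette, blue frame with glass plates, one of the three or four present: 84 mm wide (its x), 18 or 23 mm thick (its y; not marked which), body 54 mm high with a rounded foot, and on it a central lifting tab 36 mm (x) by 10 mm (y), 26 mm high, 80 mm over all. Origin under its centre, z up
- cassette_b: gel cassette, blue frame with glass plates, one of the three or four present: 84 mm wide (its x), 18 or 23 mm thick (its y; not marked which), body 54 mm high with a rounded foot, and on it a central lifting tab 36 mm (x) by 10 mm (y), 26 mm high, 80 mm over all. Origin under its centre, z up
- cassette_c: gel cassette, blue frame with glass plates, one of the three or four present: 84 mm wide (its x), 18 or 23 mm thick (its y; not marked which), body 54 mm high with a rounded foot, and on it a central lifting tab 36 mm (x) by 10 mm (y), 26 mm high, 80 mm over all. Origin under its centre, z up
- cassette_d: gel cassette, blue frame with glass plates, one of the three or four present: 84 mm wide (its x), 18 or 23 mm thick (its y; not marked which), body 54 mm high with a rounded foot, and on it a central lifting tab 36 mm (x) by 10 mm (y), 26 mm high, 80 mm over all. Origin under its centre, z up
- cassette_e: gel cassette, blue frame with glass plates, one of the three or four present: 84 mm wide (its x), 18 or 23 mm thick (its y; not marked which), body 54 mm high with a rounded foot, and on it a central lifting tab 36 mm (x) by 10 mm (y), 26 mm high, 80 mm over all. Origin under its centre, z up
- filler_a: one of the three thick filler blocks, 35, 40 and 45 mm thick, not marked which; ivory plastic, form as the cassettes: 84 mm wide (x), thickness along y, body 54 mm high with rounded foot, central tab 36 x 10 mm, 26 mm high; origin under its centre. The right one for the gap has 2 to 3 mm of play with the cam open; the next size up will not go in, the next down has 7 to 8 mm
- filler_b: one of the three thick filler blocks, 35, 40 and 45 mm thick, not marked which; ivory plastic, form as the cassettes: 84 mm wide (x), thickness along y, body 54 mm high with rounded foot, central tab 36 x 10 mm, 26 mm high; origin under its centre. The right one for the gap has 2 to 3 mm of play with the cam open; the next size up will not go in, the next down has 7 to 8 mm
- filler_c: one of the three thick filler blocks, 35, 40 and 45 mm thick, not marked which; ivory plastic, form as the cassettes: 84 mm wide (x), thickness along y, body 54 mm high with rounded foot, central tab 36 x 10 mm, 26 mm high; origin under its centre. The right one for the gap has 2 to 3 mm of play with the cam open; the next size up will not go in, the next down has 7 to 8 mm
- filler_d: one of the two thin filler blocks, 17 and 22 mm thick, not marked which; ivory plastic, form as the cassettes: 84 mm wide (x), thickness along y, body 54 mm high with rounded foot, central tab 36 x 10 mm, 26 mm high; origin under its centre. The right one for the gap has 2 to 3 mm of play with the cam open; the next size up will not go in, the next down has 7 to 8 mm
- filler_e: one of the two thin filler blocks, 17 and 22 mm thick, not marked which; ivory plastic, form as the cassettes: 84 mm wide (x), thickness along y, body 54 mm high with rounded foot, central tab 36 x 10 mm, 26 mm high; origin under its centre. The right one for the gap has 2 to 3 mm of play with the cam open; the next size up will not go in, the next down has 7 to 8 mm
- shield (a point): middle of the top edge of the clear bench shield, a fixed upright sheet 4 mm thick and 340 mm wide (along y), from the bench to 306 mm, behind the caster to the right: keep the arm and gripper off it
- media_bottle: square media bottle with white cap, 68 x 68 x 134 mm, a bystander behind the caster; origin under its centre
- timer: bench timer, 64 x 90 x 18 mm, a bystander; origin under its centre

How it is judged (in metres and radians):
On the way, in this order (a step that is already met when the one before it is completed fails the run):
1. the pin is parked and the cam open (under 0.2 rad) (value of joint cam below 0.2 rad and horizontal distance between lock_pin and park_hole below 0.004 m and z of lock_pin in the frame of caster below 0.02 m), for 0.2 s.
2. all cassettes stand on the caster's floor inside the chamber (x of cassette_a in the frame of caster between -0.006 and 0.006 m and y of cassette_a in the frame of caster between -0.103 and 0 m and z of cassette_a in the frame of caster between 0.006 and 0.014 m and angle between each of cassette_a, cassette_b, cassette_c, cassette_d, cassette_e's own z axis and vertical below 0.1 rad and x of cassette_b in the frame of caster between -0.006 and 0.006 m and y of cassette_b in the frame of caster between -0.103 and 0 m and z of cassette_b in the frame of caster between 0.006 and 0.014 m and x of cassette_c in the frame of caster between -0.006 and 0.006 m and y of cassette_c in the frame of caster between -0.103 and 0 m and z of cassette_c in the frame of caster between 0.006 and 0.014 m and x of cassette_d in the frame of caster between -0.006 and 0.006 m and y of cassette_d in the frame of caster between -0.103 and 0 m and z of cassette_d in the frame of caster between 0.006 and 0.014 m and x of cassette_e in the frame of caster between -0.006 and 0.006 m and y of cassette_e in the frame of caster between -0.103 and 0 m and z of cassette_e in the frame of caster between 0.006 and 0.014 m), for 0.2 s.
3. the cam is turned (over 1.2 rad) and the clamp pad presses on a filler block that stands in the chamber (all of step 2 and value of joint cam above 1.2 rad and (((x of filler_a in the frame of caster between -0.006 and 0.006 m and y of filler_a in the frame of caster between -0.103 and 0 m and z of filler_a in the frame of caster between 0.006 and 0.014 m and angle between filler_a's own z axis and vertical below 0.1 rad) and contact force between clamp_pad and filler_a above 3 N) or ((x of filler_b in the frame of caster between -0.006 and 0.006 m and y of filler_b in the frame of caster between -0.103 and 0 m and z of filler_b in the frame of caster between 0.006 and 0.014 m and angle between filler_b's own z axis and vertical below 0.1 rad) and contact force between clamp_pad and filler_b above 3 N) or ((x of filler_c in the frame of caster between -0.006 and 0.006 m and y of filler_c in the frame of caster between -0.103 and 0 m and z of filler_c in the frame of caster between 0.006 and 0.014 m and angle between filler_c's own z axis and vertical below 0.1 rad) and contact force between clamp_pad and filler_c above 3 N) or ((x of filler_d in the frame of caster between -0.006 and 0.006 m and y of filler_d in the frame of caster between -0.103 and 0 m and z of filler_d in the frame of caster between 0.006 and 0.014 m and angle between filler_d's own z axis and vertical below 0.1 rad) and contact force between clamp_pad and filler_d above 3 N) or ((x of filler_e in the frame of caster between -0.006 and 0.006 m and y of filler_e in the frame of caster between -0.103 and 0 m and z of filler_e in the frame of caster between 0.006 and 0.014 m and angle between filler_e's own z axis and vertical below 0.1 rad) and contact force between clamp_pad and filler_e above 3 N))), for 0.2 s.
At the end, for the whole second after the job is handed in: present cassettes and exactly one filler stand in the chamber (4 mm of seated height, tilt under 0.1 rad), the pad presses that filler with over 3 N, the other fillers are in the tray, the pin is through ear and lug (4 mm of the axis, 6 mm of fully home), all at rest (all of step 2 and (((x of filler_a in the frame of caster between -0.006 and 0.006 m and y of filler_a in the frame of caster between -0.103 and 0 m and z of filler_a in the frame of caster between 0.006 and 0.014 m and angle between filler_a's own z axis and vertical below 0.1 rad) and contact force between clamp_pad and filler_a above 3 N) or ((x of filler_b in the frame of caster between -0.006 and 0.006 m and y of filler_b in the frame of caster between -0.103 and 0 m and z of filler_b in the frame of caster between 0.006 and 0.014 m and angle between filler_b's own z axis and vertical below 0.1 rad) and contact force between clamp_pad and filler_b above 3 N) or ((x of filler_c in the frame of caster between -0.006 and 0.006 m and y of filler_c in the frame of caster between -0.103 and 0 m and z of filler_c in the frame of caster between 0.006 and 0.014 m and angle between filler_c's own z axis and vertical below 0.1 rad) and contact force between clamp_pad and filler_c above 3 N) or ((x of filler_d in the frame of caster between -0.006 and 0.006 m and y of filler_d in the frame of caster between -0.103 and 0 m and z of filler_d in the frame of caster between 0.006 and 0.014 m and angle between filler_d's own z axis and vertical below 0.1 rad) and contact force between clamp_pad and filler_d above 3 N) or ((x of filler_e in the frame of caster between -0.006 and 0.006 m and y of filler_e in the frame of caster between -0.103 and 0 m and z of filler_e in the frame of caster between 0.006 and 0.014 m and angle between filler_e's own z axis and vertical below 0.1 rad) and contact force between clamp_pad and filler_e above 3 N)) and (((x of filler_a in the frame of caster between -0.006 and 0.006 m and y of filler_a in the frame of caster between -0.103 and 0 m and z of filler_a in the frame of caster between 0.006 and 0.014 m and angle between filler_a's own z axis and vertical below 0.1 rad) and contact force between clamp_pad and filler_a above 3 N) or (x of filler_a in the frame of tray between -0.105 and 0.105 m and y of filler_a in the frame of tray between -0.134 and 0.134 m and z of filler_a in the frame of tray below 0.06 m)) and (((x of filler_b in the frame of caster between -0.006 and 0.006 m and y of filler_b in the frame of caster between -0.103 and 0 m and z of filler_b in the frame of caster between 0.006 and 0.014 m and angle between filler_b's own z axis and vertical below 0.1 rad) and contact force between clamp_pad and filler_b above 3 N) or (x of filler_b in the frame of tray between -0.105 and 0.105 m and y of filler_b in the frame of tray between -0.134 and 0.134 m and z of filler_b in the frame of tray below 0.06 m)) and (((x of filler_c in the frame of caster between -0.006 and 0.006 m and y of filler_c in the frame of caster between -0.103 and 0 m and z of filler_c in the frame of caster between 0.006 and 0.014 m and angle between filler_c's own z axis and vertical below 0.1 rad) and contact force between clamp_pad and filler_c above 3 N) or (x of filler_c in the frame of tray between -0.105 and 0.105 m and y of filler_c in the frame of tray between -0.134 and 0.134 m and z of filler_c in the frame of tray below 0.06 m)) and (((x of filler_d in the frame of caster between -0.006 and 0.006 m and y of filler_d in the frame of caster between -0.103 and 0 m and z of filler_d in the frame of caster between 0.006 and 0.014 m and angle between filler_d's own z axis and vertical below 0.1 rad) and contact force between clamp_pad and filler_d above 3 N) or (x of filler_d in the frame of tray between -0.105 and 0.105 m and y of filler_d in the frame of tray between -0.134 and 0.134 m and z of filler_d in the frame of tray below 0.06 m)) and (((x of filler_e in the frame of caster between -0.006 and 0.006 m and y of filler_e in the frame of caster between -0.103 and 0 m and z of filler_e in the frame of caster between 0.006 and 0.014 m and angle between filler_e's own z axis and vertical below 0.1 rad) and contact force between clamp_pad and filler_e above 3 N) or (x of filler_e in the frame of tray between -0.105 and 0.105 m and y of filler_e in the frame of tray between -0.134 and 0.134 m and z of filler_e in the frame of tray below 0.06 m)) and horizontal distance between lock_pin and lug_hole below 0.004 m and z of lock_pin in the frame of caster below 0.026 m and angle between lock_pin's own z axis and vertical below 0.12 rad and horizontal distance between ear_hole and lug_hole below 0.005 m and linear speed of each of cassette_a, cassette_b, cassette_c, cassette_d, cassette_e, lock_pin below 0.02 m/s); the robot touches nothing.
It fails at once if a cassette is tipped over (angle between any of cassette_a, cassette_b, cassette_c, cassette_d, cassette_e's own z axis and vertical above 0.8 rad).
It fails at once if the media bottle is tipped over (angle between media_bottle's own z axis and vertical above 0.6 rad).
Of cassette_a, cassette_b, cassette_c, cassette_d, cassette_e only 3 to 4 are there at a start; the rules pass over those that are not, and their reading is None.
At some moment in a run one of filler_a, filler_b, filler_c may be knocked a few centimetres aside while the robot is not near it.
It also fails if it takes over 210 s, if anything falls off the work surface, if the arm or the gripper's body presses on something with over 40 N, if the wrist force passes 120 N, or if a joint passes its speed limit or range.

ROBOT

A 6-joint arm with a two-finger parallel gripper is mounted at the origin on a cart in front of the work surface, level with it; the furniture and walls round the work are solid. World frame = base frame: x ahead of the robot, y to its left, z up, the work surface at z = 0. Lengths are in m, angles in degrees, forces in N, time in s.
With the tool pointing down it reaches from about 0.375 to 0.9 m from the base axis. Payload 3.1 kg.
Tool frame: the origin (TCP) lies midway between the tips of the shut fingers; the grasp point (between the pads) lies 19 mm behind it; z points along the fingers, y is the line along which they close (so a half turn about z gives the same grasp; the last joint's range is limited). The gripper opens to 87 mm and grips with 3 to 60 N. Pads are 19 mm wide; open, the fingers measure 117 mm over their backs; the gripper's body (75 mm by 190 mm) begins 51 mm behind the grasp point.
Start: joints at [-86.03, 30.224, 82.088, -0, 67.689, -10.227], TCP at [0.153, -0.606, 0.223] pointing down, gripper open.
Joint ranges: [-176.69, 176.69], [-43.24, 126.21], [12.49, 139.97], [-82, 262], [0, 151.66], [-163.58, 163.58]. Speed limits (degrees/s): [159.86, 159.86, 180, 180, 180, 180].

INTERFACE

Orientations are given as a 3x3 rotation matrix whose columns are the frame's x, y, z axes.
In Python, from rig import bot, viewer, job gives the robot as it stands (bot), with the cameras (viewer) and the job (job).
- The arm moves only by the shell command python3 steer.py 'ROWS'. ROWS is rows parted by semicolons, their numbers by spaces, 1 to 20 of them, each of 7 numbers: dx, dy, dz in m, then a rotation vector rx, ry, rz in degrees, then the opening from 0.0 (shut) to 1.0 (fully open); each row is the pose to reach, as a shift and turn from the pose commanded when the command began, along the tool's axes at that moment; what a row does not reach only later rows make up. A row lasts 1/10 s, in which the tool goes at most 0.05 m and 8.59 degrees, less where a joint would pass 70% of its speed; a pose out of reach is approached as far as the arm can. The fingers move at their own pace and stop on an object; the grip force is fixed at half the most. Time passes only in rows, so rows that do not move let the fingers close. It prints the time, the measured TCP pose, the force, the opening and the grip force at its end.
- bot.read_state(): the state, without advancing time (a new reading comes with each control period).
- viewer.capture(name): name is "side" or "top" or "wrist"; returns a dict with "color" (384x512x3 uint8, red, green, blue), "K" (3x3 intrinsics, pixels), "view" (4x4, takes a point from world to camera coordinates); the wrist camera has in their place "mount" (4x4, takes a point from camera to tool coordinates, whose origin is the TCP and whose axes are the flange's). Camera axes: x right, y up, looking along -z (the intrinsics and any distortion apply to the point x, -y, -z); pixel columns grow to the right and rows downward; lengths in m; the calibration is good to about 2 mm. A picture is of the moment at which its call begins: read the wrist's pose just before it. There is no depth.
- job.hand_in(): hands the job in; it is judged then, once.
The state is a dict: "time_s": time; "joint_positions": joint angles; "qvel": joint speeds; "tau": joint torques, N m; "position": TCP position; "tcp_rot": TCP orientation; "force": force on the tool from outside, world axes, zero at the start; "moment": the same for the moment, N m; "opening": opening from 0.0 (shut) to 1.0 (fully open); "grasp_force": force on a finger pad.
Only numpy, scipy, OpenCV 4.12 (cv2) and the standard library are available. Lean on these libraries where they do the work, as an engineer would, in place of code of your own. Each camera call takes 0.05 s, during which the arm holds its last target. There are 200 camera calls.

## Working session

There is one attempt and no reset: what is moved stays moved. The work goes in short steps, Python scripts to look and compute and a shell command to move; the robot and the scene stay as the last step left them, time stands still between calls to the robot, and variables do not carry over. Pictures are saved under pics/ and viewed, at most 14 in all, crops included, and the job is handed in when it is done.

```bash
ls; mkdir -p pics
cat > h.py <<'E'
import numpy as np,cv2
from rig import bot, viewer, job
def cap(n):
    s=bot.read_state(); c=viewer.capture(n)
    if n=='wrist':
        T=np.eye(4);T[:3,:3]=s['tcp_rot'];T[:3,3]=s['position']
        V=np.linalg.inv(T@np.array(c['mount']))
    else: V=np.array(c['view'])
    return np.array(c['color']),np.array(c['K']),V,c
def ray(px,z,K,V):
    # pixel -> world pt on plane z
    u,v=px; d=np.linalg.inv(K)@[u,v,1]; d=np.array([d[0],-d[1],-d[2]])
    R=V[:3,:3];o=-R.T@V[:3,3];w=R.T@d
    return o+w*(z-o[2])/w[2]
def proj(p,K,V):
    q=V[:3,:3]@np.array(p)+V[:3,3];q=K@[q[0],-q[1],-q[2]];return q[:2]/q[2]
def save(n,img): cv2.imwrite('pics/'+n+'.png',cv2.cvtColor(img,cv2.COLOR_RGB2BGR))
E
python3 - <<'E'
from h import *
for n in('top','side'):
    im,K,V,c=cap(n);save(n+'0',im);print(n,K,V,[k for k in c])
    np.savez('pics/'+n,im=im,K=K,V=V)
s=bot.read_state();print(s)
E
```

```text
pics
rig.py
steer.py
top [[432.46833233   0.         259.39808677]
 [  0.         432.46833233 193.24588838]
 [  0.           0.           1.        ]] [[ 0.02188809 -0.99957445  0.01928269 -0.03179498]
 [ 0.98038643  0.02523857  0.19546216 -0.61138169]
 [-0.19586565  0.01462619  0.98052166 -1.46023137]
 [ 0.          0.          0.          1.        ]] ['color', 'K', 'view']
side [[397.95146704   0.         253.04037477]
 [  0.         397.95146704 194.2491932 ]
 [  0.           0.           1.        ]] [[-0.82702514 -0.56212929  0.00633083  0.48544819]
 [ 0.25122271 -0.35948669  0.8986971  -0.30577362]
 [-0.50290811  0.74483554  0.43852417 -0.98860773]
 [ 0.          0.          0.          1.        ]] ['color', 'K', 'view']
{'time_s': 0.1, 'joint_positions': array([-8.60266745e+01,  3.02728322e+01,  8.21486086e+01, -2.59349849e-03,
        6.76906463e+01, -1.02267678e+01]), 'qvel': array([-0.03693743, -0.1211321 , -0.24865782,  0.0755031 ,  0.00485522,
        0.06671381]), 'tau': array([-3.55431657e-04, -4.40986562e+01, -1.77150124e+01,  6.35505212e-02,
        5.34171949e-02, -3.53212636e-05]), 'position': array([ 0.153293  , -0.60522584,  0.22168058]), 'tcp_rot': array([[ 9.69440752e-01,  2.45325491e-01, -1.77331293e-04],
       [ 2.45325364e-01, -9.69438842e-01,  1.94868216e-03],
       [ 3.06149566e-04, -1.93263576e-03, -9.99998086e-01]]), 'force': array([-0.09056879,  0.91668661,  0.72961495]), 'moment': array([-0.03504483, -0.02284255,  0.01988171]), 'grasp_force': 0.0, 'opening': 1.002107874740102}
```

View pics/top0.png

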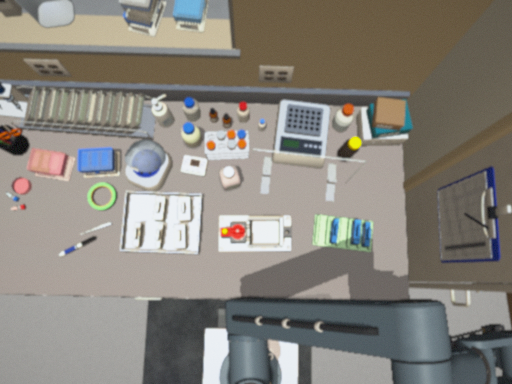

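View pics/side0.png

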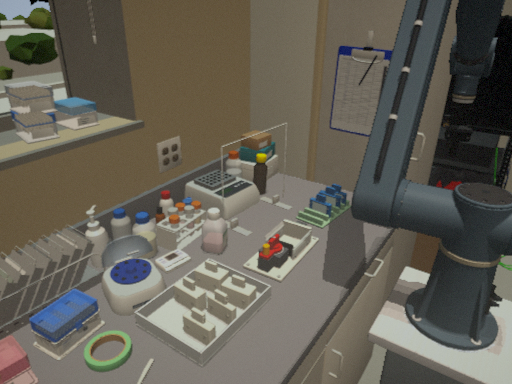

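Run:
```python
from h import *
d=np.load('pics/top.npz');im=d['im'];K=d['K'];V=d['V']
cr=cv2.resize(im[180:265,110:390],None,fx=2.85,fy=2.85,interpolation=cv2.INTER_CUBIC);save('topcrop',cr)
for n,p,z in [('yellow',(225,232),.08),('bottle',(229,170),.134),('shieldL',(262,160),.306),('shieldR',(365,162),.306),('rack',(343,232),.029),('tray',(161,222),.042),('caster',(255,233),.05)]:
    print(n,ray(p,z,K,V).round(3))
hsv=cv2.cvtColor(im,cv2.COLOR_RGB2HSV)
for n,lo,hi,z in [('yel',(22,140,120),(35,255,255),.088),('red',(0,160,100),(6,255,255),.085),('blue',(98,100,40),(115,255,255),.08),('green',(40,40,80),(80,255,255),.03)]:
    m=cv2.inRange(hsv,lo,hi);m[:205]=0;m[260:]=0;m[:,:205]=0
    N,l,st,ce=cv2.connectedComponentsWithStats(m)
    for i in range(1,N):
        if st[i,4]>8: print(n,st[i],ce[i].round(1),ray(ce[i],z,K,V).round(4))
```

```text
yellow [0.471 0.097 0.08 ]
bottle [0.675 0.088 0.134]
shieldL [ 0.664 -0.019  0.306]
shieldR [ 0.667 -0.328  0.306]
rack [ 0.486 -0.317  0.029]
tray [0.504 0.324 0.042]
caster [ 0.473 -0.005  0.05 ]
yel [222 228   5   6  24] [224.1 230.7] [0.4742 0.0998 0.088 ]
red [222 225  23  13 157] [235.3 231.4] [0.4728 0.0619 0.085 ]
blue [331 219   8  24 136] [334.2 230.5] [ 0.4845 -0.2757  0.08  ]
blue [352 219   9  25 168] [356.3 231.4] [ 0.4835 -0.3519  0.08  ]
blue [363 222   8  24 129] [366.9 233.6] [ 0.4767 -0.3881  0.08  ]
blue [492 240   7  20  69] [495.  249.9] [ 0.4315 -0.8264  0.08  ]
green [312 214  60  38 956] [336.5 233.8] [ 0.4789 -0.2935  0.03  ]
green [361 220   5  12  22] [362.4 224. ] [ 0.5162 -0.3863  0.03  ]
green [371 221   3   8  17] [371.7 224.5] [ 0.5152 -0.4195  0.03  ]
```

View pics/topcrop.png

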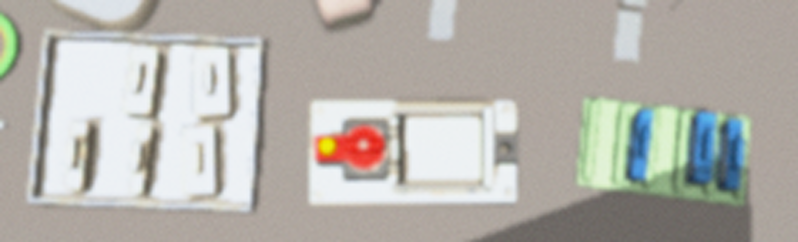

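```bash
R="0.434 -0.545 -0.10 0 0 -75.8 1"; python3 steer.py '0.1 -0.12 -0.1 0 0 -20 1; 0.2 -0.25 -0.1 0 0 -40 1; 0.434 -0.545 -0.1 0 0 -75.8 1; 0.434 -0.545 -0.1 0 0 -75.8 1; 0.434 -0.545 -0.1 0 0 -75.8 1; 0.434 -0.545 -0.1 0 0 -75.8 1; 0.434 -0.545 -0.1 0 0 -75.8 1; 0.434 -0.545 -0.1 0 0 -75.8 1; 0.434 -0.545 -0.1 0 0 -75.8 1; 0.434 -0.545 -0.1 0 0 -75.8 1; 0.434 -0.545 -0.1 0 0 -75.8 1; 0.434 -0.545 -0.1 0 0 -75.8 1; 0.434 -0.545 -0.1 0 0 -75.8 1; 0.434 -0.545 -0.1 0 0 -75.8 1; 0.434 -0.545 -0.1 0 0 -75.8 1; 0.434 -0.545 -0.1 0 0 -75.8 1; 0.434 -0.545 -0.1 0 0 -75.8 1; 0.434 -0.545 -0.1 0 0 -75.8 1; 0.434 -0.545 -0.1 0 0 -75.8 1; 0.434 -0.545 -0.1 0 0 -75.8 1'
python3 - <<'E'
from h import *
im,K,V,c=cap('wrist');save('w1',im);print(K,c['mount'],bot.read_state()['position'])
np.savez('pics/w1',im=im,K=K,V=V)
E
```

```text
time_s: 2.1
position: [0.4401, 0.0278, 0.3225]
tcp_rot: [[0.002, 1.0, -0.0], [1.0, -0.002, -0.0], [-0.0, -0.0, -1.0]]
force: [0.9, 0.4, 0.4]
opening: 1.0
grasp_force: 0.0
[[264.30194549   0.         255.88438849]
 [  0.         264.30194549 192.47158811]
 [  0.           0.           1.        ]] [[-6.53874827e-04  9.62799306e-01  2.70216707e-01  7.43446069e-02]
 [ 9.99999700e-01  7.41539676e-04 -2.22337307e-04 -9.79819215e-05]
 [-4.14442614e-04  2.70216481e-01 -9.62799502e-01 -1.61486194e-01]
 [ 0.00000000e+00  0.00000000e+00  0.00000000e+00  1.00000000e+00]] [0.44019599 0.02797182 0.32250521]
```

View pics/w1.png

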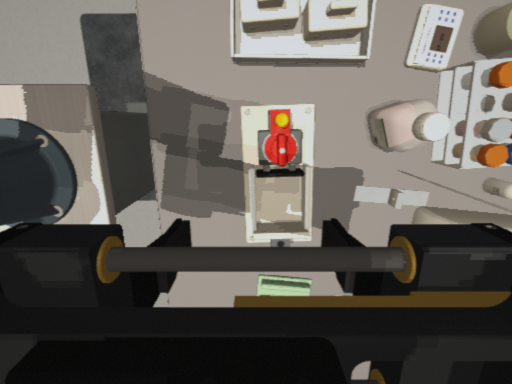

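Run:
```python
from h import *
d=np.load('pics/w1.npz');im=d['im'];K=d['K'];V=d['V']
hsv=cv2.cvtColor(im,cv2.COLOR_RGB2HSV)
for n,lo,hi,z in [('yel',(22,140,120),(35,255,255),.088),('red',(0,160,80),(6,255,255),.085)]:
    m=cv2.inRange(hsv,lo,hi);m[220:]=0;m[:80]=0
    N,l,st,ce=cv2.connectedComponentsWithStats(m)
    for i in range(1,N):
        if st[i,4]>20: print(n,st[i],ce[i].round(1),ray(ce[i],z,K,V).round(4))
for p in [(241,106),(314,104),(245,241),(311,240)]: print(p,ray(p,.01,K,V).round(4))
for p in [(282,135),(282,160),(281,150)]: print(p,ray(p,.09,K,V).round(4))
dark=im[243:256,262:300].mean(2);print(dark.astype(int))
cv2.imwrite('pics/w1crop.png',cv2.resize(cv2.cvtColor(im[95:255,230:330],cv2.COLOR_RGB2BGR),None,fx=3.7,fy=3.7,interpolation=cv2.INTER_CUBIC))
```

```text
yel [276 114  12  12 120] [281.5 119.5] [0.4773 0.1003 0.088 ]
red [ 265  110   32   56 1009] [279.8 141.5] [0.4758 0.0687 0.085 ]
(241, 106) [0.415  0.1224 0.01  ]
(314, 104) [0.5394 0.1252 0.01  ]
(245, 241) [ 0.4183 -0.1299  0.01  ]
(311, 240) [ 0.5478 -0.1281  0.01  ]
(282, 135) [0.4784 0.0785 0.09  ]
(282, 160) [0.4792 0.0419 0.09  ]
(281, 150) [0.4774 0.0568 0.09  ]
[[154 154 154 154 154 154 153 150 121 107 115 117 117 115 102  72  46  37
   41  44  46  57  85 107 116 116 116 119 137 148 148 150 152 152 152 152
  152 152]
 [153 152 152 152 152 152 153 150 127 112 116 116 116 115 102  71  45  37
   41  44  45  58  86 108 116 116 116 120 140 151 152 152 152 152 152 152
  152 152]
 [149 150 149 150 150 149 150 147 125 110 113 114 114 113 100  76  51  40
   41  43  48  72  94 109 113 113 113 117 137 148 148 149 149 149 149 149
  149 149]
 [124 124 124 124 124 124 124 122  99  81  89  94  94  93  85  74  57  42
   37  40  51  71  84  92  93  94  94  97 113 122 123 123 124 122 123 123
  123 123]
 [ 56  56  56  56  56  57  56  56  48  43  46  48  47  47  45  43  39  37
   36  37  38  
[... 642 characters left out ...]
  45  45  45  44  44  44  45  45  45  45  45  45  44
   45  45]
 [ 45  46  46  45  46  46  45  46  46  45  46  45  45  46  46  46  45  45
   45  46  45  46  46  46  46  45  46  45  46  46  46  46  45  46  46  45
   45  45]
 [ 46  47  46  47  46  47  46  47  47  47  47  46  48  47  47  47  48  47
   46  47  46  46  46  47  47  47  47  47  47  47  46  48  47  47  48  47
   47  46]
 [ 48  48  48  48  48  47  48  49  47  47  48  48  48  48  48  48  47  47
   48  47  48  48  47  48  47  47  48  47  48  48  48  48  48  47  48  47
   48  47]
 [ 47  49  49  48  48  49  49  49  48  48  49  49  49  48  48  48  48  48
   49  48  47  49  49  49  49  49  49  48  49  49  49  48  49  49  49  48
   49  48]]
```

View pics/w1crop.png

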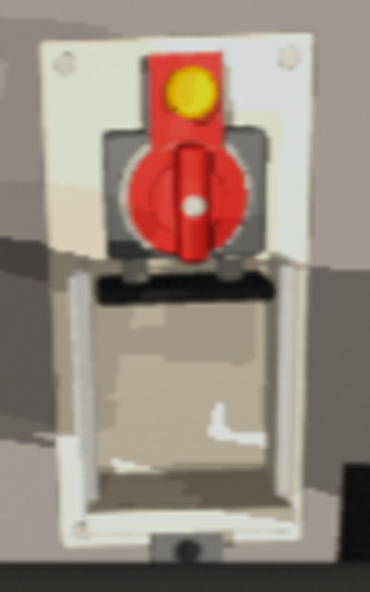

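```bash
python3 - <<'E'
from h import *
d=np.load('pics/w1.npz');K=d['K'];V=d['V']
print(ray((280.8,243.6),.052,K,V), proj((.4823,-.1157,.052),K,V))
E
python3 steer.py '0.0725 0.037 0.05 0 0 -1.5 0.5;0.0725 0.037 0.1 0 0 -1.5 0.5;0.0725 0.037 0.15 0 0 -1.5 0.5;0.0725 0.037 0.19 0 0 -1.5 0.5;0.0725 0.037 0.21 0 0 -1.5 0.5;0.0725 0.037 0.21 0 0 -1.5 0.5'
python3 - <<'E'
from h import *
im,K,V,c=cap('wrist');save('w2',im);np.savez('pics/w2',im=im,K=K,V=V)
hsv=cv2.cvtColor(im,cv2.COLOR_RGB2HSV)
m=cv2.inRange(hsv,(22,140,100),(35,255,255))
N,l,st,ce=cv2.connectedComponentsWithStats(m)
for i in range(1,N):
    if st[i,4]>40: print(st[i],ce[i].round(1),ray(ce[i],.088,K,V).round(4))
E
```

```text
[ 0.48439908 -0.11461148  0.052     ] [279.61778228 244.1551528 ]
time_s: 2.75
position: [0.4734, 0.1012, 0.1078]
tcp_rot: [[-0.026, 1.0, -0.013], [1.0, 0.026, 0.0], [0.001, -0.013, -1.0]]
force: [0.1, 0.3, 0.0]
opening: 0.551
grasp_force: 0.0
```

```bash
python3 steer.py '0 0 0 0 0 0 0.5;0 0 0 0 0 0 0.5;0 0 0 0 0 0 0.5' | grep -E 'pos|rot'
python3 steer.py '0 0 0.02 0 0 0 0.5;0 0 0.046 0 0 0 0.5;0 0 0.046 0 0 0 0.5; 0 0 0.046 0 0 0 0.5;0 0 0.046 0 0 0 0.5'
```

```text
position: [0.479, 0.1012, 0.1149]
tcp_rot: [[-0.026, 1.0, 0.005], [1.0, 0.026, -0.0], [-0.0, 0.005, -1.0]]
time_s: 3.6
position: [0.4785, 0.1014, 0.068]
tcp_rot: [[-0.026, 1.0, 0.003], [1.0, 0.026, -0.0], [-0.0, 0.003, -1.0]]
force: [0.2, -0.1, 0.4]
opening: 0.503
grasp_force: 0.0
```

```bash
python3 steer.py '-0.001 -0.001 0.003 0 0 0 0.5;-0.001 -0.001 0.003 0 0 0 0.1;-0.001 -0.001 0.003 0 0 0 0.1;-0.001 -0.001 0.003 0 0 0 0.1;-0.001 -0.001 0.003 0 0 0 0.1;-0.001 -0.001 0.003 0 0 0 0.1;-0.001 -0.001 0.003 0 0 0 0.1'
python3 steer.py '0 0 -0.015 0 0 0 0.1;0 0 -0.035 0 0 0 0.1;0 0 -0.06 0 0 0 0.1;0 0 -0.1 0 0 0 0.1;0 0 -0.1 0 0 0 0.1;0 0 -0.1 0 0 0 0.1;0 0 -0.1 0 0 0 0.1'
```

```text
time_s: 4.3
position: [0.4765, 0.1004, 0.0636]
tcp_rot: [[-0.026, 1.0, 0.0], [1.0, 0.026, 0.0], [0.0, 0.0, -1.0]]
force: [-0.2, -0.7, 0.1]
opening: 0.215
grasp_force: 30.0
time_s: 5.0
position: [0.4754, 0.1004, 0.1627]
tcp_rot: [[-0.026, 1.0, -0.002], [1.0, 0.026, 0.0], [0.0, -0.002, -1.0]]
force: [0.7, -0.6, -0.4]
opening: 0.214
grasp_force: 30.0
```

```bash
python3 steer.py '-0.04 0 0 0 0 0 0.1;-0.09 0 0 0 0 0 0.1;-0.14 0 0 0 0 0 0.1;-0.19 0 0 0 0 0 0.1;-0.24 0 0 0 0 0 0.1;-0.28 0 0 0 0 0 0.1;-0.29 0 0 0 0 0 0.1;-0.29 0 0 0 0 0 0.1;-0.29 0 0 0 0 0 0.1;-0.29 0 0 0 0 0 0.1'
python3 - <<'E'
from h import *
im,K,V,c=cap('wrist');np.savez('pics/w3',im=im,K=K,V=V)
u,v=proj((.483,-.115,.052),K,V).round().astype(int);print(u,v)
x0,y0=max(u-75,0),max(v-75,0)
save('w3c',cv2.resize(im[y0:y0+150,x0:x0+150],None,fx=3.5,fy=3.5,interpolation=cv2.INTER_CUBIC));print(x0,y0)
E
```

```text
time_s: 6.0
position: [0.4832, -0.1873, 0.1629]
tcp_rot: [[-0.028, 1.0, -0.002], [1.0, 0.028, 0.002], [0.002, -0.002, -1.0]]
force: [0.0, -0.5, -0.2]
opening: 0.221
grasp_force: 30.0
258 121
183 46
```

View pics/w3c.png

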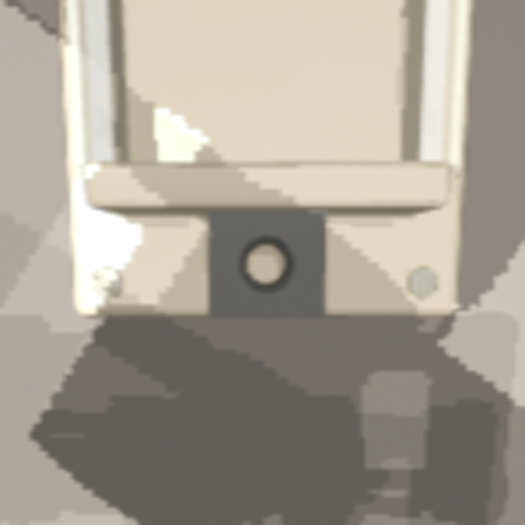

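Run:
```python
from h import *
d=np.load('pics/w3.npz');K=d['K'];V=d['V']
f=lambda x,y:(183+x/3.5,46+y/3.5)
print(ray(f(266,265),.052,K,V))
for p in[(87,205),(447,205)]:print(ray(f(*p),.062,K,V))
for p in[(76,315),(457,315)]:print(ray(f(*p),.01,K,V))
s=bot.read_state();print(s['position'],s['tcp_rot'])
```

```text
[ 0.48415628 -0.11602399  0.052     ]
[ 0.43531903 -0.10162034  0.062     ]
[ 0.53234823 -0.09897149  0.062     ]
[ 0.42177973 -0.13426643  0.01      ]
[ 0.5486561 -0.1307807  0.01     ]
[ 0.48350331 -0.18743909  0.16319043] [[-0.02829193  0.99959871 -0.00140575]
 [ 0.99959886  0.0282937   0.00125825]
 [ 0.00129752 -0.00136959 -0.99999822]]
```

```bash
python3 steer.py '0.04 0.0026 0 0 0 0 0.1;0.0714 0.0026 0 0 0 0 0.1;0.0714 0.0026 0.03 0 0 0 0.1;0.0714 0.0026 0.055 0 0 0 0.1;0.0714 0.0026 0.055 0 0 0 0.1;0.0714 0.0026 0.055 0 0 0 0.1'
python3 steer.py '0 0 0.01 0 0 0 0.1;0 0 0.02 0 0 0 0.1;0 0 0.03 0 0 0 0.1;0 0 0.04 0 0 0 0.1;0 0 0.05 0 0 0 0.1;0 0 0.051 0 0 0 0.1;0 0 0.051 0 0 0 0.1'
```

```text
time_s: 6.65
position: [0.4846, -0.1171, 0.1087]
tcp_rot: [[-0.028, 1.0, -0.001], [1.0, 0.028, 0.001], [0.001, -0.001, -1.0]]
force: [0.2, -0.8, 0.6]
opening: 0.216
grasp_force: 30.0
time_s: 7.35
position: [0.4839, -0.1173, 0.0566]
tcp_rot: [[-0.026, 1.0, -0.002], [1.0, 0.026, 0.002], [0.002, -0.002, -1.0]]
force: [0.2, 4.6, -3.7]
opening: 0.216
grasp_force: 30.0
```

```bash
python3 steer.py '0 0 0 0 0 0 0.5;0 0 0 0 0 0 0.5;0 0 0 0 0 0 0.5;0 0 -0.05 0 0 0 0.5;0 0 -0.1 0 0 0 0.5;0.05 0 -0.1 0 0 0 0.5;0.1 -0.001 -0.1 0 0 0 0.5;0.15 -0.0013 -0.1 0 0 0 0.5;0.173 -0.0013 -0.1 0 0 0 0.5;0.173 -0.0013 -0.06 0 0 0 0.5;0.173 -0.0013 -0.03 0 0 0 0.5;0.173 -0.0013 -0.03 0 0 0 0.5;0.173 -0.0013 -0.03 0 0 0 0.5'
python3 - <<'E'
from h import *
im,K,V,c=cap('top');np.savez('pics/t2',im=im,K=K,V=V)
hsv=cv2.cvtColor(im,cv2.COLOR_RGB2HSV)
m=cv2.inRange(hsv,(20,120,100),(35,255,255));m[:205]=0;m[260:]=0
N,l,st,ce=cv2.connectedComponentsWithStats(m)
for i in range(1,N):
    if st[i,4]>6: print(st[i],ce[i].round(1),ray(ce[i],.08,K,V).round(4))
E
```

```text
time_s: 8.65
position: [0.4792, 0.0545, 0.0878]
tcp_rot: [[-0.026, 1.0, -0.0], [1.0, 0.026, -0.0], [-0.0, -0.0, -1.0]]
force: [0.2, -0.5, 1.2]
opening: 0.499
grasp_force: 0.0
[285 228   6   6  32] [287.5 230.5] [ 0.4808 -0.1158  0.08  ]
```

```bash
python3 steer.py '0.0015 -0.001 0.02 0 0 0 0.5;0.0015 -0.001 0.02 0 0 0 0.5;0.0015 -0.001 0.02 0 0 0 0;0.0015 -0.001 0.02 0 0 0 0;0.0015 -0.001 0.02 0 0 0 0;0.0015 -0.001 0.02 0 0 0 0;0.0015 -0.001 0.02 0 0 0 0'
python3 steer.py '0 0 0 0 0 7 0;0 0 0 0 0 14 0;0 0 0 0 0 21 0;0 0 0 0 0 28 0;0 0 0 0 0 35 0;0 0 0 0 0 42 0;0 0 0 0 0 49 0;0 0 0 0 0 56 0;0 0 0 0 0 63 0;0 0 0 0 0 70 0;0 0 0 0 0 77 0;0 0 0 0 0 80.5 0;0 0 0 0 0 80.5 0;0 0 0 0 0 80.5 0'
python3 -c "
from h import *
print(bot.read_state()['moment'])"
```

```text
time_s: 9.4
position: [0.4789, 0.0562, 0.068]
tcp_rot: [[-0.026, 1.0, 0.003], [1.0, 0.026, -0.0], [-0.0, 0.003, -1.0]]
force: [0.1, 1.1, -2.4]
opening: 0.135
grasp_force: 30.2
time_s: 10.8
position: [0.4792, 0.056, 0.068]
tcp_rot: [[0.981, 0.192, 0.003], [0.192, -0.981, -0.001], [0.003, 0.001, -1.0]]
force: [1.7, -1.4, 3.3]
opening: 0.137
grasp_force: 30.0
[-0.17295995 -0.22701066  0.12020138]
```

```bash
python3 steer.py '0 0 0 0 0 0 0.5;0 0 0 0 0 0 0.5;0 0 0 0 0 0 0.5;0 0 -0.05 0 0 0 0.5;0 0 -0.1 0 0 0 0.5;-0.008 0.04 -0.14 0 0 -7 0.5;-0.016 0.08 -0.16 0 0 -14 0.5;-0.024 0.12 -0.16 0 0 -21 0.5;-0.032 0.16 -0.16 0 0 -28 0.5;-0.04 0.2 -0.16 0 0 -35 0.5;-0.048 0.24 -0.16 0 0 -42 0.5;-0.056 0.28 -0.16 0 0 -49 0.5;-0.064 0.33 -0.16 0 0 -56 0.5;-0.074 0.38 -0.16 0 0 -63 0.5;-0.083 0.42 -0.16 0 0 -70 0.5;-0.0876 0.4475 -0.16 0 0 -78.5 0.5;-0.0876 0.4475 -0.16 0 0 -78.5 0.5;-0.0876 0.4475 -0.16 0 0 -78.5 0.5;-0.0876 0.4475 -0.16 0 0 -78.5 0.5'
python3 - <<'E'
from h import *
im,K,V,c=cap('wrist');np.savez('pics/w4',im=im,K=K,V=V);save('w4',im)
im,K,V,c=cap('top');np.savez('pics/t3',im=im,K=K,V=V)
hsv=cv2.cvtColor(im,cv2.COLOR_RGB2HSV)
m=cv2.inRange(hsv,(0,160,80),(6,255,255));m[:205]=0;m[260:]=0;m[:,:200]=0
N,l,st,ce=cv2.connectedComponentsWithStats(m)
for i in range(1,N):
    if st[i,4]>6: print(st[i],ce[i].round(1))
E
```

```text
time_s: 12.7
position: [0.4768, -0.3979, 0.227]
tcp_rot: [[0.009, 1.0, -0.001], [1.0, -0.009, 0.002], [0.002, -0.001, -1.0]]
force: [-0.2, 1.1, -0.5]
opening: 0.496
grasp_force: 0.0
[231 215  14  23 173] [236.9 227.9]
```

View pics/w4.png

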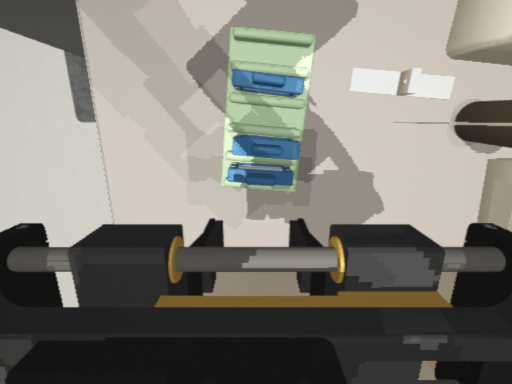

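Run:
```python
from h import *
d=np.load('pics/w4.npz');im=d['im']
save('w4c',cv2.resize(im[20:195,215:325],None,fx=3.4,fy=3.4,interpolation=cv2.INTER_CUBIC))
```

```text
(no output)
```

View pics/w4c.png

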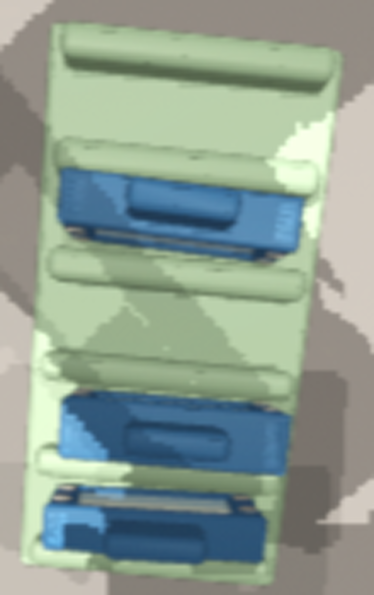

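Run:
```python
from h import *
d=np.load('pics/w4.npz');K=d['K'];V=d['V']
f=lambda x,y:(215+x/3.4,20+y/3.4)
for p in[(184,196),(130,190),(240,202),(178,443),(127,440),(230,446),(156,544),(105,540),(207,548)]:print(ray(f(*p),.088,K,V).round(4))
for p in[(60,155),(315,180),(50,360),(292,385)]:print('rib',ray(f(*p),.029,K,V).round(4))
s=bot.read_state();print(s['position'],s['tcp_rot'])
```

```text
[ 0.4917 -0.2821  0.088 ]
[ 0.475  -0.2802  0.088 ]
[ 0.509 -0.284  0.088]
[ 0.49   -0.3582  0.088 ]
[ 0.473 -0.357  0.088]
[ 0.5073 -0.3593  0.088 ]
[ 0.4825 -0.3925  0.088 ]
[ 0.465  -0.3909  0.088 ]
[ 0.5    -0.3941  0.088 ]
rib [ 0.4489 -0.2596  0.029 ]
rib [ 0.5427 -0.2689  0.029 ]
rib [ 0.4426 -0.3324  0.029 ]
rib [ 0.5369 -0.3428  0.029 ]
[ 0.47725857 -0.39788472  0.22746431] [[ 7.83630158e-03  9.99969073e-01 -6.67794258e-04]
 [ 9.99968595e-01 -7.83550350e-03  1.18945430e-03]
 [ 1.18418501e-03 -6.77094208e-04 -9.99999070e-01]]
```

```bash
python3 steer.py '0.04 0.0135 0.03 0 0 5.3 0.55;0.08 0.0135 0.06 0 0 5.3 0.55;0.11 0.0135 0.09 0 0 5.3 0.55;0.1159 0.0135 0.11 0 0 5.3 0.55;0.1159 0.0135 0.13 0 0 5.3 0.55;0.1159 0.0135 0.13 0 0 5.3 0.55;0.1159 0.0135 0.161 0 0 5.3 0.55;0.1159 0.0135 0.161 0 0 5.3 0.55;0.1159 0.0135 0.161 0 0 5.3 0.55'
python3 steer.py '0 0 0 0 0 0 0.3;0 0 0 0 0 0 0.3;0 0 0 0 0 0 0.3;0 0 0 0 0 0 0.3;0 0 -0.03 0 0 0 0.3;0 0 -0.07 0 0 0 0.3;0 0 -0.11 0 0 0 0.3;0 0 -0.11 0 0 0 0.3;0 0 -0.11 0 0 0 0.3'
```

```text
time_s: 13.7
position: [0.4919, -0.2838, 0.0673]
tcp_rot: [[0.101, 0.995, -0.0], [0.995, -0.101, 0.0], [0.0, -0.0, -1.0]]
force: [0.7, 0.3, 0.3]
opening: 0.551
grasp_force: 0.0
time_s: 14.6
position: [0.492, -0.284, 0.1774]
tcp_rot: [[0.101, 0.995, 0.002], [0.995, -0.101, -0.001], [-0.001, 0.002, -1.0]]
force: [0.5, 0.5, -1.6]
opening: 0.411
grasp_force: 30.0
```

```bash
python3 steer.py '0.04 -0.006 0 0 0 -2 0.3;0.08 -0.012 0 0 0 -4 0.3;0.12 -0.018 0 0 0 -7.4 0.3;0.16 -0.024 0 0 0 -7.4 0.3;0.19 -0.028 0 0 0 -7.4 0.3;0.2054 -0.0297 0 0 0 -7.4 0.3;0.2054 -0.0297 0.03 0 0 -7.4 0.3;0.2054 -0.0297 0.04 0 0 -7.4 0.3;0.2054 -0.0297 0.04 0 0 -7.4 0.3;0.2054 -0.0297 0.04 0 0 -7.4 0.3'
python3 - <<'E'
from h import *
im,K,V,c=cap('top');np.savez('pics/t4',im=im,K=K,V=V)
im,K,V,c=cap('side');save('s4',cv2.resize(im[190:310,220:370],None,fx=4,fy=4,interpolation=cv2.INTER_CUBIC))
E
```

```text
time_s: 15.6
position: [0.4831, -0.0773, 0.1362]
tcp_rot: [[-0.027, 1.0, -0.001], [1.0, 0.027, 0.0], [0.0, -0.001, -1.0]]
force: [-0.3, 0.2, -0.6]
opening: 0.409
grasp_force: 30.0
```

View pics/s4.png

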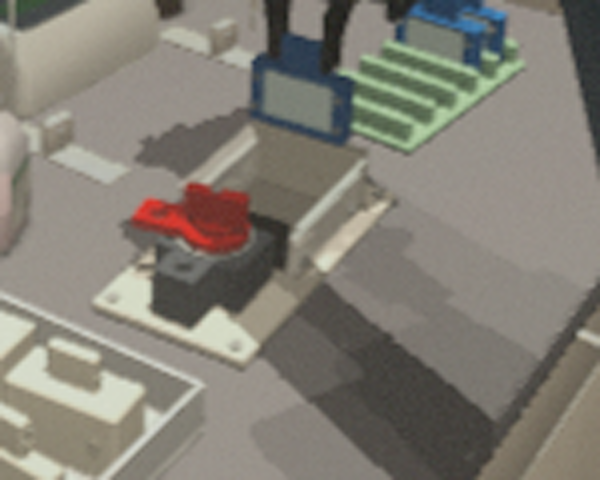

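```bash
python3 steer.py '0 0 0.015 0 0 0 0.3;0 0 0.025 0 0 0 0.3;0 0 0.035 0 0 0 0.3;0 0 0.045 0 0 0 0.3;0 0 0.045 0 0 0 0.3'
python3 steer.py '0 0 0.01 0 0 0 0.3;0 0 0.018 0 0 0 0.3;0 0 0.0215 0 0 0 0.3;0 0 0.0215 0 0 0 0.3;0 0 0.0215 0 0 0 0.3'
```

```text
time_s: 16.2
position: [0.4822, -0.0763, 0.0903]
tcp_rot: [[-0.028, 1.0, -0.002], [1.0, 0.028, 0.001], [0.001, -0.002, -1.0]]
force: [-0.6, 0.1, -1.4]
opening: 0.41
grasp_force: 30.0
time_s: 16.7
position: [0.4831, -0.0765, 0.0699]
tcp_rot: [[-0.028, 1.0, 0.0], [1.0, 0.028, -0.0], [-0.0, 0.0, -1.0]]
force: [0.0, -0.2, -1.7]
opening: 0.41
grasp_force: 30.0
```

```bash
python3 steer.py '0 0 0.001 0 0 0 0.3;0 0 0.001 0 0 0 0.3;-0.002 0 0.001 0 0 0 0.3;-0.002 0 0.001 0 0 0 0.3'|grep -E 'pos|for'
for i in 1 2; do python3 steer.py '-0.001 0 0 0 0 0 0.3;-0.001 0 0 0 0 0 0.3;-0.001 0 0 0 0 0 0.3'|grep -E 'pos|for'; done
```

```text
position: [0.4831, -0.0781, 0.0696]
force: [-1.2, 2.9, 5.6]
grasp_force: 30.0
position: [0.4831, -0.0786, 0.0696]
force: [0.0, 2.8, 5.7]
grasp_force: 30.0
position: [0.4831, -0.0798, 0.0696]
force: [-1.0, 3.5, 5.5]
grasp_force: 30.0
```

```bash
for i in 1 2 3; do python3 steer.py '-0.001 0 0 0 0 0 0.3;-0.001 0 0 0 0 0 0.3;-0.001 0 0 0 0 0 0.3'|grep -E 'pos|force: \['; done
```

```text
position: [0.4831, -0.0807, 0.0696]
force: [-0.4, 4.1, 6.6]
position: [0.4831, -0.0816, 0.0696]
force: [-0.2, 3.8, 6.0]
position: [0.4831, -0.0818, 0.0696]
force: [0.3, 7.9, 6.0]
```

```bash
python3 steer.py '0 0 0 0 0 0 0.55;0 0 0 0 0 0 0.55;0 0 -0.03 0 0 0 0.55;0 0 -0.07 0 0 0 0.55;-0.04 0 -0.08 0 0 2 0.55;-0.09 0 -0.08 0 0 7.3 0.55;-0.14 0 -0.08 0 0 7.3 0.55;-0.19 0 -0.08 0 0 7.3 0.55;-0.24 -0.0008 -0.08 0 0 7.3 0.55;-0.2766 -0.0008 -0.08 0 0 7.3 0.55;-0.2766 -0.0008 -0.07 0 0 7.3 0.55;-0.2766 -0.0008 -0.06 0 0 7.3 0.55;-0.2766 -0.0008 -0.06 0 0 7.3 0.55;-0.2766 -0.0008 -0.06 0 0 7.3 0.55'
python3 - <<'E'
from h import *
im,K,V,c=cap('top');np.savez('pics/t5',im=im,K=K,V=V)
hsv=cv2.cvtColor(im,cv2.COLOR_RGB2HSV)
m=cv2.inRange(hsv,(98,100,40),(115,255,255));m[:205]=0;m[260:]=0;m[:,:205]=0
N,l,st,ce=cv2.connectedComponentsWithStats(m)
for i in range(1,N):
    if st[i,4]>20: print(st[i],ce[i].round(1),ray(ce[i],.07,K,V).round(4))
E
```

```text
time_s: 20.0
position: [0.4896, -0.3581, 0.1283]
tcp_rot: [[0.098, 0.995, -0.002], [0.995, -0.098, 0.002], [0.002, -0.002, -1.0]]
force: [0.1, 0.1, 0.5]
opening: 0.55
grasp_force: 0.0
[274 220   5  14  51] [276.3 225.7] [ 0.4976 -0.0777  0.07  ]
[492 239   7  21  69] [494.9 249.7] [ 0.4329 -0.832   0.07  ]
```

```bash
python3 steer.py '0 0 0.03 0 0 0 0.55;0 0 0.061 0 0 0 0.55;0 0 0.061 0 0 0 0.55;0 0 0.061 0 0 0 0.55;0 0 0.061 0 0 0 0.3;0 0 0.061 0 0 0 0.3;0 0 0.061 0 0 0 0.3;0 0 0.061 0 0 0 0.3'
python3 steer.py '0 0 -0.03 0 0 0 0.3;0 0 -0.07 0 0 0 0.3;0 0 -0.11 0 0 0 0.3;0 0 -0.11 0 0 0 0.3;0 0 -0.11 0 0 0 0.3'
```

```text
time_s: 20.85
position: [0.4905, -0.3606, 0.0696]
tcp_rot: [[0.099, 0.995, 0.001], [0.995, -0.099, -0.002], [-0.001, 0.002, -1.0]]
force: [-2.1, 0.5, 6.3]
opening: 0.408
grasp_force: 30.0
time_s: 21.35
position: [0.4903, -0.3603, 0.179]
tcp_rot: [[0.099, 0.995, 0.002], [0.995, -0.099, -0.002], [-0.001, 0.002, -1.0]]
force: [0.2, -0.5, -1.1]
opening: 0.407
grasp_force: 30.0
```

```bash
python3 steer.py '0.04 -0.005 0 0 0 -2 0.3;0.08 -0.01 0 0 0 -4 0.3;0.12 -0.015 0 0 0 -7.3 0.3;0.17 -0.02 0 0 0 -7.3 0.3;0.22 -0.027 0 0 0 -7.3 0.3;0.26 -0.033 0 0 0 -7.3 0.3;0.29 -0.0365 0 0 0 -7.3 0.3;0.306 -0.0383 0 0 0 -7.3 0.3;0.306 -0.0383 0.02 0 0 -7.3 0.3;0.306 -0.0383 0.04 0 0 -7.3 0.3;0.306 -0.0383 0.04 0 0 -7.3 0.3;0.306 -0.0383 0.04 0 0 -7.3 0.3'
python3 steer.py '0 0 0.015 0 0 0 0.3;0 0 0.025 0 0 0 0.3;0 0 0.035 0 0 0 0.3;0 0 0.045 0 0 0 0.3;0 0 0.045 0 0 0 0.3'
```

```text
time_s: 22.55
position: [0.4812, -0.0514, 0.1369]
tcp_rot: [[-0.028, 1.0, -0.004], [1.0, 0.028, 0.001], [0.001, -0.004, -1.0]]
force: [-0.2, 0.6, -1.3]
opening: 0.408
grasp_force: 30.0
time_s: 23.05
position: [0.4815, -0.0516, 0.0919]
tcp_rot: [[-0.028, 1.0, -0.003], [1.0, 0.028, 0.001], [0.001, -0.003, -1.0]]
force: [0.3, 0.8, -0.7]
opening: 0.41
grasp_force: 30.0
```

```bash
python3 steer.py '0 0.001 0.01 0 0 0 0.3;0 0.001 0.018 0 0 0 0.3;0 0.001 0.022 0 0 0 0.3;0 0.001 0.022 0 0 0 0.3;0 0.001 0.022 0 0 0 0.3'|grep -E 'pos|force: \['
for i in 1 2 3; do python3 steer.py '-0.0025 0 0 0 0 0 0.3;-0.0025 0 0 0 0 0 0.3;-0.0025 0 0 0 0 0 0.3'|grep -E 'pos|force: \['; done
```

```text
position: [0.4828, -0.0516, 0.0713]
force: [-3.1, 0.4, 5.2]
position: [0.4828, -0.0533, 0.0714]
force: [-1.9, 4.2, 6.9]
position: [0.4828, -0.0557, 0.0715]
force: [-0.8, 4.3, 8.2]
position: [0.4829, -0.0582, 0.0715]
force: [-1.4, 2.7, 7.5]
```

```bash
for i in 1 2 3 4 5; do python3 steer.py '-0.0015 0 -0.0002 0 0 0 0.3;-0.0015 0 -0.0002 0 0 0 0.3;-0.0015 0 -0.0002 0 0 0 0.3'|grep -E 'pos|force: \['; done
```

```text
position: [0.4833, -0.0602, 0.0715]
force: [-1.7, 2.2, 5.4]
position: [0.4837, -0.0622, 0.0715]
force: [-0.3, 2.7, 4.3]
position: [0.4837, -0.0629, 0.0715]
force: [-0.2, 5.5, 2.2]
position: [0.4836, -0.0631, 0.0716]
force: [1.4, 10.8, 1.7]
position: [0.4836, -0.0637, 0.0717]
force: [2.7, 13.9, 1.0]
```

```bash
python3 steer.py '0.001 0 0 0 0 0 0.55;0.001 0 0 0 0 0 0.55;0.001 0 -0.03 0 0 0 0.55;0 0 -0.07 0 0 0 0.55;-0.04 -0.001 -0.08 0 0 2 0.55;-0.09 -0.002 -0.08 0 0 7.3 0.55;-0.14 -0.004 -0.08 0 0 7.3 0.55;-0.19 -0.006 -0.08 0 0 7.3 0.55;-0.24 -0.008 -0.08 0 0 7.3 0.55;-0.28 -0.009 -0.08 0 0 7.3 0.55;-0.3277 -0.0103 -0.08 0 0 7.3 0.55;-0.3277 -0.0103 -0.07 0 0 7.3 0.55;-0.3277 -0.0103 -0.06 0 0 7.3 0.55;-0.3277 -0.0103 -0.06 0 0 7.3 0.55;-0.3277 -0.0103 -0.06 0 0 7.3 0.55'
python3 - <<'E'
from h import *
im,K,V,c=cap('top');np.savez('pics/t6',im=im,K=K,V=V);im,K,V,c=cap('side')
a=cv2.resize(im[190:310,220:370],None,fx=4,fy=4,interpolation=cv2.INTER_CUBIC);save('s6',a)
E
```

```text
time_s: 27.45
position: [0.4822, -0.3929, 0.1313]
tcp_rot: [[0.098, 0.995, -0.002], [0.995, -0.098, 0.002], [0.002, -0.002, -1.0]]
force: [-0.2, -0.1, 0.1]
opening: 0.548
grasp_force: 0.0
```

View pics/s6.png

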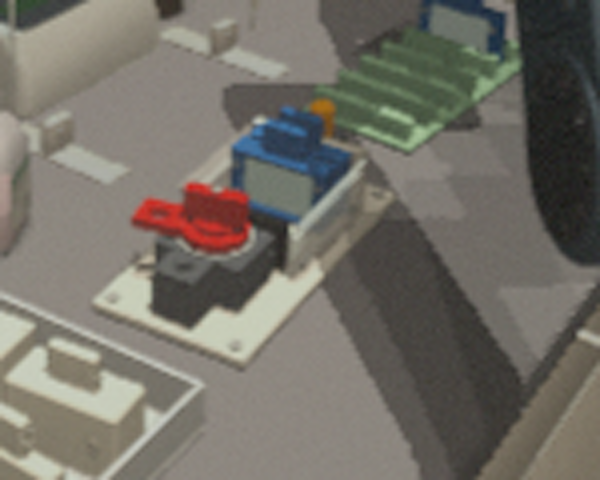

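```bash
python3 steer.py '0 0 0.03 0 0 0 0.55;0 0 0.062 0 0 0 0.55;0 0 0.062 0 0 0 0.55;0 0 0.062 0 0 0 0.55;0 0 0.062 0 0 0 0.3;0 0 0.062 0 0 0 0.3;0 0 0.062 0 0 0 0.3;0 0 0.062 0 0 0 0.3'
python3 steer.py '0 0 -0.03 0 0 0 0.3;0 0 -0.07 0 0 0 0.3;0 0 -0.11 0 0 0 0.3;0 0 -0.11 0 0 0 0.3;0 0 -0.11 0 0 0 0.3'
```

```text
time_s: 28.35
position: [0.4832, -0.3953, 0.0717]
tcp_rot: [[0.099, 0.995, 0.002], [0.995, -0.099, -0.002], [-0.002, 0.002, -1.0]]
force: [-1.5, -0.1, 6.4]
opening: 0.407
grasp_force: 30.0
time_s: 28.85
position: [0.4828, -0.3948, 0.181]
tcp_rot: [[0.099, 0.995, 0.001], [0.995, -0.099, -0.002], [-0.001, 0.002, -1.0]]
force: [0.0, 1.0, -2.2]
opening: 0.409
grasp_force: 30.0
```

```bash
python3 steer.py '0.04 -0.004 0 0 0 -2 0.3;0.08 -0.008 0 0 0 -4 0.3;0.12 -0.012 0 0 0 -7.3 0.3;0.17 -0.017 0 0 0 -7.3 0.3;0.22 -0.022 0 0 0 -7.3 0.3;0.27 -0.027 0 0 0 -7.3 0.3;0.31 -0.031 0 0 0 -7.3 0.3;0.34 -0.034 0 0 0 -7.3 0.3;0.358 -0.035 0 0 0 -7.3 0.3;0.358 -0.035 0.02 0 0 -7.3 0.3;0.358 -0.035 0.04 0 0 -7.3 0.3;0.358 -0.035 0.04 0 0 -7.3 0.3;0.358 -0.035 0.04 0 0 -7.3 0.3'
python3 steer.py '0 0 0.015 0 0 0 0.3;0 0 0.025 0 0 0 0.3;0 0 0.035 0 0 0 0.3;0 0 0.045 0 0 0 0.3;0 0 0.045 0 0 0 0.3'
```

```text
time_s: 30.15
position: [0.4822, -0.0346, 0.1389]
tcp_rot: [[-0.028, 1.0, -0.004], [1.0, 0.028, 0.001], [0.001, -0.004, -1.0]]
force: [0.3, -1.9, -1.0]
opening: 0.411
grasp_force: 30.0
time_s: 30.65
position: [0.4824, -0.0347, 0.0938]
tcp_rot: [[-0.028, 1.0, -0.003], [1.0, 0.028, 0.001], [0.001, -0.003, -1.0]]
force: [-0.4, 0.1, -1.0]
opening: 0.41
grasp_force: 30.0
```

```bash
python3 steer.py '0 0 0.01 0 0 0 0.3;0 0 0.018 0 0 0 0.3;0 0 0.0215 0 0 0 0.3;0 0 0.0215 0 0 0 0.3;0 0 0.0215 0 0 0 0.3'|grep -E 'pos|force: \['
for i in 1 2 3 4 5; do python3 steer.py '-0.002 0 0 0 0 0 0.3;-0.002 0 0 0 0 0 0.3;-0.002 0 0 0 0 0 0.3'|grep -E 'pos|force: \['; done
```

```text
position: [0.4833, -0.0349, 0.0734]
force: [-0.5, 0.5, -1.2]
position: [0.4836, -0.0371, 0.0737]
force: [-0.2, -0.4, -0.8]
position: [0.4836, -0.039, 0.0736]
force: [-0.1, 1.4, -0.9]
position: [0.4836, -0.04, 0.0737]
force: [0.9, 4.4, -0.1]
position: [0.4837, -0.0405, 0.0738]
force: [2.9, 10.4, 0.5]
position: [0.4838, -0.0415, 0.0739]
force: [3.1, 14.2, 2.2]
```

```bash
python3 steer.py '0.0015 0 0.001 0 0 0 0.3;0.0015 0 0.0015 0 0 0 0.55;0.0015 0 0.0015 0 0 0 0.55;0.0015 0 0.0015 0 0 0 0.55;0.0015 0 -0.03 0 0 0 0.55;0 0 -0.07 0 0 0 0.55;-0.02 0 -0.11 0 0 0 0.55;-0.045 0 -0.13 0 0 0 0.55;-0.045 0 -0.13 0 0 0 0.55;-0.045 0 -0.13 0 0 0 0.55;-0.045 0 -0.13 0 0 0 0.55'
python3 - <<'E'
from h import *
im,K,V,c=cap('wrist');np.savez('pics/w7',im=im,K=K,V=V)
print([proj(p,K,V).round() for p in[(.4833,-.089,.062),(.483,.013,.052)]])
save('w7c',cv2.resize(im[60:220,195:325],None,fx=3.7,fy=3.7,interpolation=cv2.INTER_CUBIC))
E
```

```text
time_s: 33.75
position: [0.4835, -0.089, 0.2022]
tcp_rot: [[-0.028, 1.0, -0.003], [1.0, 0.028, 0.002], [0.002, -0.003, -1.0]]
force: [-1.0, 0.1, -0.3]
opening: 0.553
grasp_force: 0.0
[array([256., 184.]), array([258.,  93.])]
```

View pics/w7c.png

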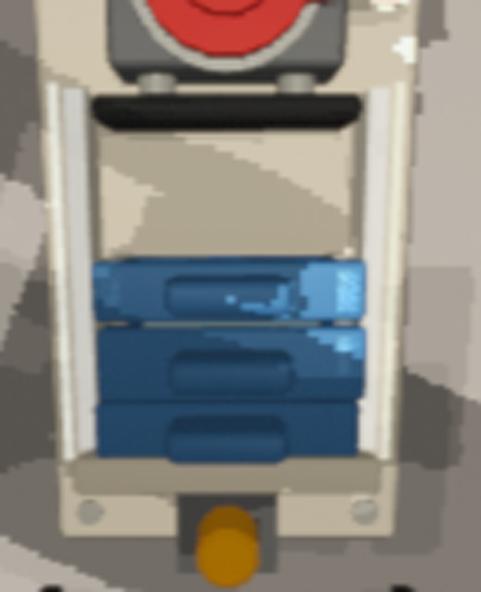

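Run:
```python
from h import *
d=np.load('pics/w7.npz');im=d['im'];K=d['K'];V=d['V']
f=lambda x,y:(195+x/3.7,60+y/3.7)
for y in(258,323,328,400,458):print(y,ray(f(227,y),.064,K,V).round(4))
for y in(105,112):print('padtop',ray(f(227,y),.052,K,V).round(4))
for y in(129,):print('padfoot',ray(f(227,y),.011,K,V).round(4))
print('pin',ray(f(227,535),.080,K,V).round(4))
# tray look
d=np.load('pics/t6.npz');im=d['im'];print(d['K'][0])
save('t6c',cv2.resize(im[180:265,110:300],None,fx=4,fy=4,interpolation=cv2.INTER_CUBIC))
```

```text
258 [ 0.4819 -0.0266  0.064 ]
323 [ 0.4824 -0.0458  0.064 ]
328 [ 0.4825 -0.0473  0.064 ]
400 [ 0.4831 -0.0695  0.064 ]
458 [ 0.4836 -0.088   0.064 ]
padtop [0.4807 0.0174 0.052 ]
padtop [0.4807 0.0154 0.052 ]
padfoot [0.4807 0.014  0.011 ]
pin [ 0.4842 -0.1083  0.08  ]
[432.46833233   0.         259.39808677]
```

```bash
python3 steer.py '0.04 0 -0.02 0 0 0 0.55;0.08 0.005 -0.05 0 0 0 0.55;0.13 0.01 -0.06 0 0 0 0.55;0.18 0.015 -0.07 0 0 0 0.55;0.23 0.02 -0.07 0 0 0 0.55;0.28 0.025 -0.07 0 0 0 0.55;0.33 0.026 -0.07 0 0 0 0.55;0.34 0.026 -0.07 0 0 0 0.55;0.34 0.026 -0.07 0 0 0 0.55;0.34 0.026 -0.07 0 0 0 0.55'
python3 - <<'E'
from h import *
im,K,V,c=cap('wrist');np.savez('pics/w8',im=im,K=K,V=V)
save('w8',cv2.resize(im[0:235,110:420],None,fx=2.5,fy=2.5,interpolation=cv2.INTER_CUBIC))
E
```

```text
time_s: 34.8
position: [0.5006, 0.2501, 0.2724]
tcp_rot: [[-0.029, 1.0, -0.002], [1.0, 0.029, -0.002], [-0.002, -0.003, -1.0]]
force: [0.1, -0.9, 0.2]
opening: 0.55
grasp_force: 0.0
```

View pics/w8.png

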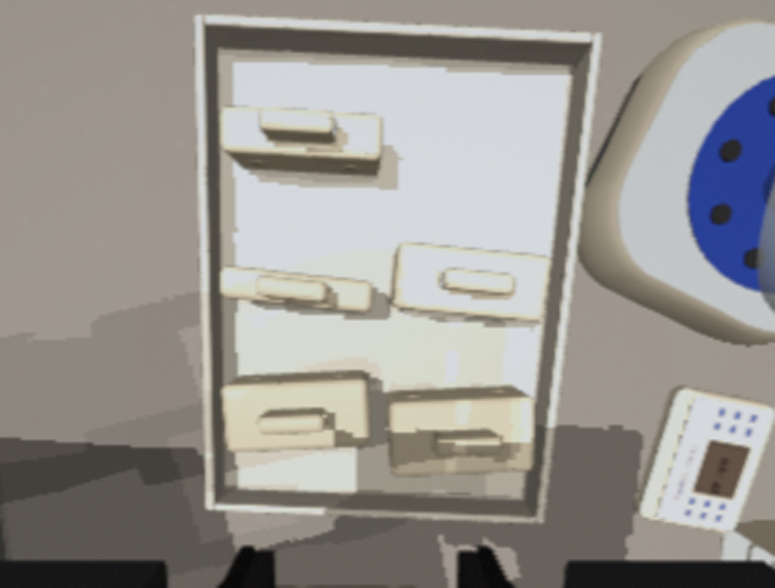

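Run:
```python
from h import *
d=np.load('pics/w8.npz');im=d['im'];K=d['K'];V=d['V']
f=lambda x,y:(110+x/2.5,y/2.5)
B={'MR':[(400,244),(549,256),(394,307),(541,321)],'BL':[(224,388),(367,378),(228,452),(369,444)],'BR':[(390,404),(530,398),(392,475),(531,468)],'UL':[(222,107),(383,117),(224,150),(381,160)],'ML':[(222,269),(371,284),(222,296),(369,310)]}
for n,c in B.items():
    q=np.array([ray(f(*p),.059,K,V)[:2] for p in c])
    a=(q[1]-q[0]+q[3]-q[2])/2; b=(q[0]-q[2]+q[1]-q[3])/2
    u=a/np.linalg.norm(a);print(n,q.mean(0).round(4),'w',np.linalg.norm(a).round(4),'t',abs(u[0]*b[1]-u[1]*b[0]).round(4),'yaw',np.degrees(np.arctan2(a[1],a[0])).round(2))
for n,p in {'MR':(479,281),'BL':(293,422),'BR':(468,441)}.items():print('tab',n,ray(f(*p),.085,K,V).round(4))
g=cv2.cvtColor(im,cv2.COLOR_RGB2GRAY)
for n,x in [('MR',430),('MR',530),('BL',245),('BL',350),('BR',410),('BR',515)]:
    u=int(110+x/2.5);r=g[90:195,u];print(n,u,r.tolist())
```

```text
MR [0.5555 0.3326] w 0.0809 t 0.0334 yaw -3.19
BL [0.4609 0.2566] w 0.0818 t 0.0376 yaw 5.28
BR [0.5556 0.2471] w 0.0806 t 0.0416 yaw 4.37
UL [0.4639 0.4032] w 0.0816 t 0.02 yaw -1.67
ML [0.4606 0.3261] w 0.0808 t 0.0139 yaw -3.78
tab MR [0.5555 0.3329 0.085 ]
tab BL [0.4615 0.258  0.085 ]
tab BR [0.5558 0.2503 0.085 ]
MR 282 [216, 216, 216, 216, 216, 216, 214, 198, 207, 214, 216, 216, 216, 216, 216, 216, 216, 216, 216, 216, 216, 217, 216, 216, 216, 217, 216, 216, 216, 217, 217, 216, 212, 199, 143, 153, 162, 163, 211, 215, 215, 214, 215, 215, 215, 214, 215, 215, 215, 215, 215, 215, 215, 215, 215, 215, 215, 215, 215, 215, 215, 214, 213, 203, 197, 160, 113, 106, 108, 117, 154, 192, 204, 208, 208, 208, 208, 208, 208, 208, 208, 202, 136, 115, 114, 113, 110, 113, 109, 109, 114, 119, 119, 125, 153, 155, 155, 155, 151, 142, 143, 149, 150, 150, 150]
MR 322 [216, 216, 215, 216, 216, 216, 216, 216, 216, 216, 213, 196, 207, 213, 215, 216, 216, 216, 216, 216, 215, 216, 216, 216, 216, 216, 216, 216, 216, 216, 216, 216, 216, 216, 216, 215, 212, 197, 151, 169, 176, 195, 200, 215, 217, 216, 217, 217
[... 1711 characters left out ...]
7, 200, 208, 209, 209, 209, 208, 208, 208, 208, 208, 201, 137, 120, 120, 120, 120, 120, 119, 119, 119, 119, 119, 124, 152, 155, 155, 154, 140, 132, 148, 150, 150, 150]
BR 316 [216, 216, 216, 216, 216, 216, 216, 216, 216, 216, 212, 187, 211, 215, 216, 216, 215, 216, 216, 216, 213, 203, 203, 200, 200, 204, 203, 205, 214, 216, 216, 216, 216, 216, 215, 210, 202, 155, 155, 171, 180, 213, 216, 217, 216, 217, 217, 217, 217, 217, 216, 217, 217, 217, 217, 217, 217, 217, 217, 216, 217, 217, 217, 215, 202, 146, 112, 110, 128, 187, 206, 213, 214, 214, 214, 214, 214, 214, 214, 214, 214, 214, 213, 214, 214, 213, 208, 155, 143, 142, 146, 162, 164, 165, 174, 175, 174, 154, 151, 166, 168, 168, 168, 168, 168]
```

```bash
python3 steer.py '0.0095 -0.0392 0.04 0 0 -3.65 0.55;0.0095 -0.0392 0.08 0 0 -3.65 0.55;0.0095 -0.0392 0.12 0 0 -3.65 0.55;0.0095 -0.0392 0.15 0 0 -3.65 0.55;0.0095 -0.0392 0.15 0 0 -3.65 0.55;0.0095 -0.0392 0.15 0 0 -3.65 0.55;0.0095 -0.0392 0.18 0 0 -3.65 0.55;0.0095 -0.0392 0.2065 0 0 -3.65 0.55;0.0095 -0.0392 0.2065 0 0 -3.65 0.55;0.0095 -0.0392 0.2065 0 0 -3.65 0.55'
python3 steer.py '0 0 0 0 0 0 0.3;0 0 0 0 0 0 0.3;0 0 0 0 0 0 0.3;0 0 0 0 0 0 0.3'
```

```text
time_s: 35.85
position: [0.4633, 0.2591, 0.0687]
tcp_rot: [[-0.091, 0.996, 0.002], [0.996, 0.091, 0.001], [0.0, 0.003, -1.0]]
force: [0.1, 0.8, 0.7]
opening: 0.552
grasp_force: 0.0
time_s: 36.25
position: [0.4618, 0.2592, 0.0682]
tcp_rot: [[-0.092, 0.996, 0.0], [0.996, 0.092, 0.0], [0.0, 0.0, -1.0]]
force: [-3.4, -0.5, 7.7]
opening: 0.409
grasp_force: 30.0
```

```bash
python3 steer.py '0 0 -0.03 0 0 0 0.3;0 0 -0.07 0 0 0 0.3;0 0 -0.115 0 0 0 0.3;-0.02 0 -0.115 0 0 0 0.3;-0.06 -0.001 -0.115 0 0 2 0.3;-0.11 -0.002 -0.115 0 0 3.7 0.3;-0.16 -0.003 -0.115 0 0 3.7 0.3;-0.21 -0.004 -0.115 0 0 3.7 0.3;-0.245 -0.0047 -0.115 0 0 3.7 0.3;-0.2654 -0.0047 -0.115 0 0 3.7 0.3;-0.2654 -0.0047 -0.1 0 0 3.7 0.3;-0.2654 -0.0047 -0.08 0 0 3.7 0.3;-0.2654 -0.0047 -0.08 0 0 3.7 0.3;-0.2654 -0.0047 -0.08 0 0 3.7 0.3'
python3 - <<'E'
from h import *
im,K,V,c=cap('top');im2,K2,V2,c=cap('side')
a=cv2.resize(im2[190:310,220:370],None,fx=4,fy=4,interpolation=cv2.INTER_CUBIC)
save('s9',a);np.savez('pics/s9',im=im2,K=K2,V=V2)
save('t9',cv2.resize(im[190:270,190:310],None,fx=5,fy=5,interpolation=cv2.INTER_CUBIC))
E
```

```text
time_s: 37.65
position: [0.4816, -0.0056, 0.1471]
tcp_rot: [[-0.027, 1.0, -0.0], [1.0, 0.027, 0.0], [0.0, -0.0, -1.0]]
force: [-0.1, 0.2, -1.2]
opening: 0.406
grasp_force: 29.9
```

View pics/s9.png

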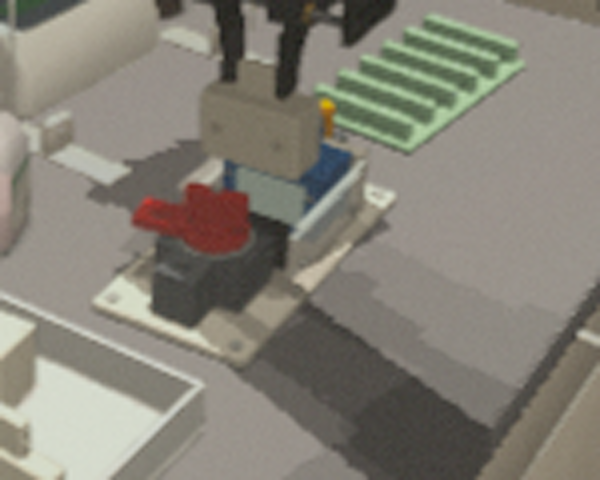

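```bash
python3 steer.py '0 0 0.01 0 0 0 0.3;0 0 0.016 0 0 0 0.3;0 0 0.016 0 0 0 0.3'|grep -E 'pos|force: \['
for i in 1 2 3 4 5; do python3 steer.py '0 0 0.003 0 0 0 0.3;0 0 0.004 0 0 0 0.3;0 0 0.004 0 0 0 0.3'|grep -E 'pos|force: \['; done
```

```text
position: [0.4808, -0.0053, 0.1302]
force: [-1.3, 0.2, -1.6]
position: [0.4815, -0.0056, 0.1269]
force: [-0.5, -0.2, -1.8]
position: [0.4814, -0.0056, 0.1229]
force: [0.0, -0.3, -1.7]
position: [0.4814, -0.0056, 0.1188]
force: [-0.1, 0.8, -2.2]
position: [0.4814, -0.0055, 0.1148]
force: [-1.3, -0.7, -1.6]
position: [0.4814, -0.0055, 0.1108]
force: [-0.6, 0.5, -2.2]
```

```bash
for i in 1 2 3 4 5 6 7; do python3 steer.py '0 0 0.003 0 0 0 0.3;0 0 0.005 0 0 0 0.3;0 0 0.005 0 0 0 0.3'|grep -E 'pos|force: \['; done
```

```text
position: [0.4814, -0.0055, 0.1057]
force: [0.1, -0.2, -2.2]
position: [0.4814, -0.0055, 0.1007]
force: [-0.5, 1.0, -1.3]
position: [0.4814, -0.0056, 0.0957]
force: [-0.1, 1.1, -2.2]
position: [0.4815, -0.0056, 0.0908]
force: [-0.5, 1.5, -1.7]
position: [0.4815, -0.0056, 0.0857]
force: [0.0, 0.6, -1.3]
position: [0.4815, -0.0056, 0.0808]
force: [-0.8, 0.4, -1.4]
position: [0.4815, -0.0056, 0.0757]
force: [-0.2, 1.4, -1.8]
```

```bash
python3 steer.py '0 0 0.0025 0 0 0 0.3;0 0 0.0025 0 0 0 0.3;0 0 0.0025 0 0 0 0.3'|grep -E 'pos|force: \['
for i in 1 2 3 4 5 ; do python3 steer.py '-0.001 0 0 0 0 0 0.3;-0.001 0 0 0 0 0 0.3;-0.001 0 0 0 0 0 0.3'|grep -E 'pos|force: \['; done
```

```text
position: [0.4816, -0.0057, 0.0735]
force: [0.2, 0.3, -1.6]
position: [0.4817, -0.0066, 0.0736]
force: [-0.1, 1.5, -1.0]
position: [0.4816, -0.0072, 0.0736]
force: [0.0, 4.2, 0.1]
position: [0.4814, -0.0076, 0.0737]
force: [1.0, 7.6, 0.4]
position: [0.4813, -0.0079, 0.0737]
force: [1.7, 9.7, 1.6]
position: [0.4812, -0.0081, 0.0738]
force: [1.0, 12.9, 3.1]
```

```bash
for i in 1 2 3 4 5 ; do python3 steer.py '0.0018 0 0 0 0 0 0.3;0.0018 0 0 0 0 0 0.3;0.0018 0 0 0 0 0 0.3'|grep -E 'pos|force: \['; done
```

```text
position: [0.4812, -0.0078, 0.0736]
force: [0.6, 7.4, 1.3]
position: [0.4814, -0.0073, 0.0735]
force: [-0.0, 2.0, -0.1]
position: [0.4818, -0.0055, 0.0735]
force: [-0.6, -0.7, -1.2]
position: [0.4819, -0.0039, 0.0737]
force: [-0.4, -3.9, -1.1]
position: [0.4819, -0.0031, 0.074]
force: [-1.2, -7.1, 1.3]
```

```bash
python3 steer.py '-0.0035 0 0 0 0 0 0.3;-0.0035 0 0.001 0 0 0 0.3;-0.0035 0 0.0015 0 0 0 0.3;-0.0035 0 0.0015 0 0 0 0.3'|grep -E 'pos|force: \['
python3 steer.py '0 0 0 0 0 0 0.55;0 0 0 0 0 0 0.55;0 0 0 0 0 0 0.55;0 0 -0.03 0 0 0 0.55;0 0 -0.06 0 0 0 0.55;0 0 -0.1 0 0 0 0.55;0 0 -0.1 0 0 0 0.55;0 0 -0.1 0 0 0 0.55'
```

```text
position: [0.4817, -0.0052, 0.0731]
force: [-2.3, -2.0, 8.6]
time_s: 46.15
position: [0.482, -0.005, 0.1726]
tcp_rot: [[-0.027, 1.0, 0.002], [1.0, 0.027, -0.0], [-0.0, 0.002, -1.0]]
force: [0.1, 0.8, 0.0]
opening: 0.549
grasp_force: 0.0
```

```bash
python3 steer.py '0.03 0 0 0 0 8 0.35;0.0611 -0.0014 0 0 0 16 0.35;0.0611 -0.0014 0 0 0 24 0.35;0.0611 -0.0014 0 0 0 32 0.35;0.0611 -0.0014 0 0 0 40 0.35;0.0611 -0.0014 0 0 0 48 0.35;0.0611 -0.0014 0 0 0 56 0.35;0.0611 -0.0014 0 0 0 64 0.35;0.0611 -0.0014 0 0 0 72 0.35;0.0611 -0.0014 0 0 0 80.4 0.35;0.0611 -0.0014 0.03 0 0 80.4 0.35;0.0611 -0.0014 0.06 0 0 80.4 0.35;0.0611 -0.0014 0.07 0 0 80.4 0.35;0.0611 -0.0014 0.07 0 0 80.4 0.35'
python3 steer.py '0 0 0.02 0 0 0 0.35;0 0 0.0345 0 0 0 0.35;0 0 0.0345 0 0 0 0.35;0 0 0.0345 0 0 0 0;0 0 0.0345 0 0 0 0;0 0 0.0345 0 0 0 0;0 0 0.0345 0 0 0 0'
```

```text
time_s: 47.55
position: [0.4764, 0.0562, 0.0997]
tcp_rot: [[0.981, 0.193, -0.006], [0.193, -0.981, 0.001], [-0.006, -0.002, -1.0]]
force: [-0.5, 0.7, 0.0]
opening: 0.351
grasp_force: 0.0
time_s: 48.25
position: [0.4791, 0.056, 0.0684]
tcp_rot: [[0.981, 0.194, 0.002], [0.194, -0.981, -0.0], [0.002, 0.0, -1.0]]
force: [-0.5, 1.2, 4.7]
opening: 0.14
grasp_force: 30.0
```

```bash
python3 steer.py '0 0 0 0 0 -7 0;0 0 0 0 0 -14 0;0 0 0 0 0 -21 0;0 0 0 0 0 -28 0;0 0 0 0 0 -35 0;0 0 0 0 0 -42 0;0 0 0 0 0 -49 0;0 0 0 0 0 -56 0;0 0 0 0 0 -63 0;0 0 0 0 0 -70 0;0 0 0 0 0 -77 0;0 0 0 0 0 -80.6 0;0 0 0 0 0 -80.6 0;0 0 0 0 0 -80.6 0'
python3 steer.py '0 0 0 0 0 0 0.5;0 0 0 0 0 0 0.5;0 0 0 0 0 0 0.5;0 0 -0.05 0 0 0 0.5;0 0 -0.1 0 0 0 0.5;-0.05 0 -0.13 0 0 0 0.5;-0.065 0 -0.14 0 0 0 0.5;-0.065 0 -0.14 0 0 0 0.5;-0.065 0 -0.14 0 0 0 0.5;-0.065 0 -0.14 0 0 0 0.5'
python3 - <<'E'
from h import *
im,K,V,c=cap('wrist');np.savez('pics/w10',im=im,K=K,V=V)
u,v=proj((.4768,.1,.06),K,V).round().astype(int);print(u,v)
x0,y0=max(u-65,0),max(v-40,0);print(x0,y0)
save('w10c',cv2.resize(im[y0:y0+170,x0:x0+130],None,fx=3.5,fy=3.5,interpolation=cv2.INTER_CUBIC))
E
```

```text
time_s: 49.65
position: [0.4789, 0.0562, 0.0684]
tcp_rot: [[-0.029, 1.0, 0.001], [1.0, 0.029, 0.0], [0.0, 0.001, -1.0]]
force: [-0.3, 1.7, 5.1]
opening: 0.132
grasp_force: 30.0
time_s: 50.65
position: [0.4793, -0.0081, 0.2065]
tcp_rot: [[-0.031, 1.0, -0.003], [1.0, 0.031, 0.001], [0.001, -0.003, -1.0]]
force: [0.1, -0.4, 0.2]
opening: 0.498
grasp_force: 0.0
257 86
192 46
```

View pics/w10c.png

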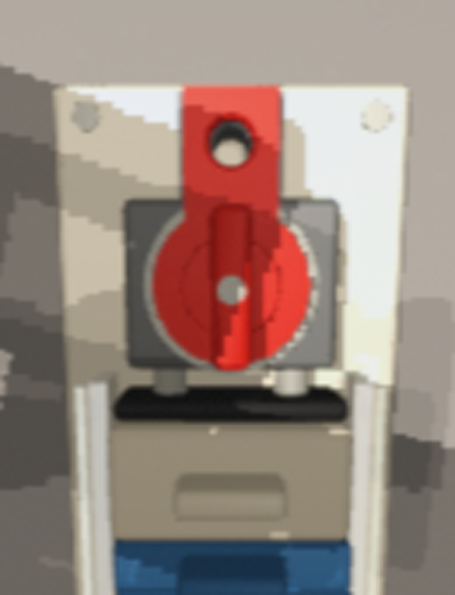

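```bash
python3 - <<'E'
from h import *
d=np.load('pics/w10.npz');K=d['K'];V=d['V']
print(ray((192+231/3.5,46+141/3.5),.06,K,V))
E
python3 steer.py '-0.04 0 0 0 0 0 0.5;-0.08 0.0016 0.02 0 0 0 0.5;-0.1081 0.0016 0.06 0 0 0 0.5;-0.1081 0.0016 0.09 0 0 0 0.5;-0.1081 0.0016 0.11 0 0 0 0.5;-0.1081 0.0016 0.11 0 0 0 0.5;-0.1081 0.0016 0.11 0 0 0 0.5;-0.1081 0.0016 0.11 0 0 0 0.5'
```

```text
[0.47791103 0.09992859 0.06      ]
time_s: 51.5
position: [0.4861, -0.1167, 0.0983]
tcp_rot: [[-0.032, 1.0, 0.001], [1.0, 0.032, -0.001], [-0.001, 0.001, -1.0]]
force: [-0.1, -0.5, 0.3]
opening: 0.502
grasp_force: 0.0
```

```bash
python3 steer.py '0.0005 -0.0015 0.02 0 0 0 0.5;0.0005 -0.0015 0.041 0 0 0 0.5;0.0005 -0.0015 0.041 0 0 0 0.5;0.0005 -0.0015 0.041 0 0 0 0.5;0.0005 -0.0015 0.041 0 0 0 0.1;0.0005 -0.0015 0.041 0 0 0 0.1;0.0005 -0.0015 0.041 0 0 0 0.1;0.0005 -0.0015 0.041 0 0 0 0.1;0.0005 -0.0015 0.041 0 0 0 0.1'
python3 steer.py '0 0 -0.015 0 0 0 0.1;0 0 -0.03 0 0 0 0.1;0 0 -0.06 0 0 0 0.1;0 0 -0.1 0 0 0 0.1;0 0 -0.1 0 0 0 0.1;0 0 -0.1 0 0 0 0.1'
```

```text
time_s: 52.4
position: [0.4842, -0.1167, 0.057]
tcp_rot: [[-0.03, 1.0, 0.001], [1.0, 0.03, -0.0], [-0.0, 0.001, -1.0]]
force: [0.3, 0.5, 3.8]
opening: 0.215
grasp_force: 30.0
time_s: 53.0
position: [0.4841, -0.1167, 0.1572]
tcp_rot: [[-0.031, 1.0, 0.002], [1.0, 0.031, -0.001], [-0.001, 0.002, -1.0]]
force: [0.6, 1.4, -0.1]
opening: 0.213
grasp_force: 30.0
```

```bash
python3 steer.py '0.03 0 -0.01 0 0 0 0.1;0.08 0 -0.01 0 0 0 0.1;0.13 0 -0.01 0 0 0 0.1;0.18 -0.0006 -0.01 0 0 0 0.1;0.21 -0.0006 -0.01 0 0 0 0.1;0.2171 -0.0006 -0.01 0 0 0 0.1;0.2171 -0.0006 0.02 0 0 0 0.1;0.2171 -0.0006 0.04 0 0 0 0.1;0.2171 -0.0006 0.04 0 0 0 0.1;0.2171 -0.0006 0.04 0 0 0 0.1;0.2171 -0.0006 0.04 0 0 0 0.1'
```

```text
time_s: 54.1
position: [0.4772, 0.0998, 0.117]
tcp_rot: [[-0.03, 1.0, 0.001], [1.0, 0.03, -0.0], [-0.0, 0.001, -1.0]]
force: [-0.2, 0.9, -0.1]
opening: 0.215
grasp_force: 30.0
```

Tip about 0.072; lower in steps watching the force.

```bash
for i in 1 2 3 4 ; do python3 steer.py '0 0 0.004 0 0 0 0.1;0 0 0.008 0 0 0 0.1;0 0 0.008 0 0 0 0.1'|grep -E 'pos|force: \['; done
```

```text
position: [0.4765, 0.1003, 0.1085]
force: [-0.4, -0.2, -0.9]
position: [0.4762, 0.1005, 0.1]
force: [0.1, 0.5, -0.6]
position: [0.4762, 0.1004, 0.092]
force: [-0.7, 0.6, -0.7]
position: [0.4767, 0.1004, 0.0841]
force: [0.3, -0.2, -0.1]
```

```bash
for i in 1 2 ; do python3 steer.py '0 0 0.004 0 0 0 0.1;0 0 0.008 0 0 0 0.1;0 0 0.008 0 0 0 0.1'|grep -E 'pos|force: \['; done
for i in 1 2 ; do python3 steer.py '0 0 0.0025 0 0 0 0.1;0 0 0.0025 0 0 0 0.1;0 0 0.0025 0 0 0 0.1'|grep -E 'pos|force: \['; done
```

```text
position: [0.4767, 0.1003, 0.0761]
force: [1.2, -0.3, 0.3]
position: [0.4766, 0.1004, 0.0681]
force: [0.6, 0.8, 0.0]
position: [0.4767, 0.1004, 0.066]
force: [-0.2, -0.9, -0.0]
position: [0.4771, 0.1005, 0.0647]
force: [-1.6, 1.0, 9.4]
```

```bash
python3 steer.py '0 0 0 0 0 0 0.5;0 0 0 0 0 0 0.5;0 0 0 0 0 0 0.5;0 0 -0.05 0 0 0 0.5;0 0 -0.1 0 0 0 0.5;-0.04 0 -0.13 0 0 0 0.5;-0.09 0 -0.16 0 0 0 0.5;-0.12 0 -0.16 0 0 0 0.5;-0.12 0 -0.16 0 0 0 0.5;-0.12 0 -0.16 0 0 0 0.5;-0.12 0 -0.16 0 0 0 0.5'
python3 - <<'E'
from h import *
im,K,V,c=cap('wrist')
hsv=cv2.cvtColor(im,cv2.COLOR_RGB2HSV)
for n,lo,hi,z in [('yel',(20,120,80),(35,255,255),.088),('blue',(98,100,30),(115,255,255),.064)]:
    m=cv2.inRange(hsv,lo,hi);m[225:]=0
    N,l,st,ce=cv2.connectedComponentsWithStats(m)
    for i in range(1,N):
        if st[i,4]>40: print(n,st[i],ce[i].round(1),ray(ce[i],z,K,V).round(4))
im,K,V,c=cap('side')
hsv=cv2.cvtColor(im,cv2.COLOR_RGB2HSV)
m=cv2.inRange(hsv,(18,140,90),(35,255,255));m[:190]=0
N,l,st,ce=cv2.connectedComponentsWithStats(m)
for i in range(1,N):
    if st[i,4]>6: print('side yel',st[i],ce[i].round(1))
print(proj((.477,.1003,.074),K,V))
E
```

```text
time_s: 57.6
position: [0.4794, -0.0186, 0.2228]
tcp_rot: [[-0.031, 1.0, -0.002], [1.0, 0.031, 0.001], [0.001, -0.002, -1.0]]
force: [-0.3, 0.3, -0.9]
opening: 0.502
grasp_force: 0.0
yel [250  64  17  20 278] [257.7  73.4] [0.4773 0.1005 0.088 ]
blue [ 226  189   65   36 2278] [258.  206.5] [ 0.4828 -0.0524  0.064 ]
side yel [263 244   6   5  22] [265.5 245.8]
[265.477185   249.43223752]
```

Run:
```python
from h import *
im,K,V,c=cap('side')
for z in(.06,.088,.096):print(z,proj((.477,.1003,z),K,V).round(1))
hsv=cv2.cvtColor(im,cv2.COLOR_RGB2HSV)
print(hsv[240:258,265].tolist())
im,K,V,c=cap('top')
# fillers in tray: count bright? check reading of thick MR/BR via differences to t6
o=np.load('pics/t6.npz')['im'];df=np.abs(im.astype(int)-o).max(2)[190:258,118:204]>40
N,l,st,ce=cv2.connectedComponentsWithStats(df.astype(np.uint8))
print([(st[i].tolist()) for i in range(1,N) if st[i,4]>15])
```

```text
0.06 [265.4 253.6]
0.088 [265.6 245.2]
0.096 [265.6 242.8]
[[19, 27, 133], [19, 33, 109], [23, 30, 101], [19, 122, 138], [24, 230, 202], [25, 241, 212], [25, 230, 210], [23, 213, 195], [17, 187, 151], [18, 198, 152], [17, 186, 152], [17, 175, 156], [16, 186, 155], [17, 187, 153], [16, 186, 155], [9, 192, 178], [2, 189, 200], [2, 168, 138]]
[[71, 6, 5, 9, 28], [59, 23, 17, 37, 180]]
```

```bash
python3 -c "
from rig import bot, viewer, job
print(job.hand_in())"
```

```text
the job is handed in; nothing more can be done
None
```

I handed the job in at about 58 s with the three cassettes and the filler I took to be 40 mm (about 2.5 mm play felt) clamped and the pin home; the camera and force checks looked right, but no verdict came back.

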